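# Refit matched clamp caps on pitched collimator saddles

### The job

Refit the two loose clamp caps over the two tilted collimator tubes: each cap mates only with its own saddle, the one whose two upstanding keys match the diagonal of the cap's notches; just where the keys sit along the tube has to be felt for. Press each cap down past its stiff pad until it is fully home, both feet flush on the saddle, and let go; leave the screwdriver, the jar and the tray where they are.

Things in the scene. Friction and masses are not known exactly. Their poses are not given: they have to be found in the camera images.
- cap_a: loose aluminium clamp cap (upper half of a split tube clamp), about 0.35 kg, 56 (x) by 124 (y) by 80 mm high, feet down on the bench. Origin: centre of its underside (mating face); z up, x along the bore, y from foot to foot. The arch has 64 mm clear width, crown underside at 34 mm, crown top at 42 mm (48 mm wide). Mates only with seat_a, either way round, 1.5 mm play each way.
- fin_a (a point): middle of the upright gripping fin on the crown of cap_a: 44 mm along x, 22 mm thick across y, 38 mm high (42 to 80 mm above the cap's underside). This point is 61 mm above the cap's origin; axes as the cap's.
- notch_a (a point): centre, on the mating face, of the notch in the +y foot of cap_a. Each foot is 14 mm thick, reaches y = +-62 mm and has one notch right through, open at the outer edge: 19 mm along x, from |y| = 48.5 mm outwards, centred 12 mm off the middle: +x side on the +y foot, -x side on the -y one. Seen from above, mirror image of cap_b.
- seat_a: aluminium saddle (lower clamp half) on a fixed stand, holding a black tube 52 mm thick, 150 mm long. Origin: centre of its mating face, on the tube's axis, 115 mm above the bench. It is pitched: x, along the tube, rises 30 degrees away from the robot; z, square to the face, leans 30 degrees back to the robot; y is level. The face: two flanges, |y| 29 to 62 mm, |x| to 28 mm.
- key_a (a point): nominal foot of the steel key on the +y flange of seat_a. Each flange has one key, 16 mm along x, 12 along y (|y| 50 to 62 mm), 12 high, 12 mm off the middle: +x side on the +y flange, -x side on the -y one (mirror image of seat_b). Both sit on one stiff carriage, hand-set up to 4 mm from nominal along x, unmeasured: feel for it. Off its keys a cap rides 12 mm proud.
- pad_a (a joint): stiff rubber pad on top of the tube of seat_a, under the cap's crown. Travel down along the saddle's -z in m: 0 = up (top 40 mm above the mating face), stop at 0.0065. It stays where pushed and takes about 12 N, more than a cap's weight: the right cap stops 6 mm proud on it and comes home (pad at 0.006) only when pushed down square to the face.
- cap_b: loose aluminium clamp cap (upper half of a split tube clamp), about 0.35 kg, 56 (x) by 124 (y) by 80 mm high, feet down on the bench. Origin: centre of its underside (mating face); z up, x along the bore, y from foot to foot. The arch has 64 mm clear width, crown underside at 34 mm, crown top at 42 mm (48 mm wide). Mates only with seat_b, either way round, 1.5 mm play each way.
- fin_b (a point): middle of the upright gripping fin on the crown of cap_b: 44 mm along x, 22 mm thick across y, 38 mm high (42 to 80 mm above the cap's underside). This point is 61 mm above the cap's origin; axes as the cap's.
- notch_b (a point): centre, on the mating face, of the notch in the +y foot of cap_b. Each foot is 14 mm thick, reaches y = +-62 mm and has one notch right through, open at the outer edge: 19 mm along x, from |y| = 48.5 mm outwards, centred 12 mm off the middle: -x side on the +y foot, +x side on the -y one. Seen from above, mirror image of cap_a.
- seat_b: aluminium saddle (lower clamp half) on a fixed stand, holding a black tube 52 mm thick, 150 mm long. Origin: centre of its mating face, on the tube's axis, 115 mm above the bench. It is pitched: x, along the tube, rises 30 degrees away from the robot; z, square to the face, leans 30 degrees back to the robot; y is level. The face: two flanges, |y| 29 to 62 mm, |x| to 28 mm.
- key_b (a point): nominal foot of the steel key on the +y flange of seat_b. Each flange has one key, 16 mm along x, 12 along y (|y| 50 to 62 mm), 12 high, 12 mm off the middle: -x side on the +y flange, +x side on the -y one (mirror image of seat_a). Both sit on one stiff carriage, hand-set up to 4 mm from nominal along x, unmeasured: feel for it. Off its keys a cap rides 12 mm proud.
- pad_b (a joint): stiff rubber pad on top of the tube of seat_b, under the cap's crown. Travel down along the saddle's -z in m: 0 = up (top 40 mm above the mating face), stop at 0.0065. It stays where pushed and takes about 12 N, more than a cap's weight: the right cap stops 6 mm proud on it and comes home (pad at 0.006) only when pushed down square to the face.
- driver: black-handled screwdriver, 170 mm long, lying on the bench near the robot; bystander. Origin: on its underside; x along it.
- jar: white plastic jar with a blue lid, 64 mm diameter, 65 mm high, standing at the left; bystander. Origin: centre of its underside.
- screwtray: blue open plastic tray, 100 by 130 by 35 mm, at the right; bystander. Origin: centre of its underside.
Mind the look-alikes: they are no part of the job. Leave any pink or purple look-alike of the cap_a alone.

How it is judged:
By the outcome, as a careful person would: the job done as asked, in the order asked, and still so for the second after the job is handed in, with the robot touching nothing.
It also fails if it takes over 72 s, if anything falls off the work surface, if the arm or the gripper's body presses on something with over 40 N, if the wrist force passes 120 N, or if a joint passes its speed limit or range.

### The arm

A 7-joint arm with a two-finger parallel gripper is mounted at the origin on the work surface. World frame = base frame: x ahead of the robot, y to its left, z up, the work surface at z = 0. Lengths are in m, angles in rad, forces in N, time in s.
With the tool pointing down it reaches from about 0.4 to 0.85 m from the base axis. Payload 4.5 kg.
Tool frame: the origin (TCP) lies at the very end of the fingers, on their centre line; the grasp point (between the pads) lies 19 mm behind it (tcp_to_grasp is the z of the grasp point in the tool frame, in m); z points along the fingers, y is the line along which they close (so a half turn about z gives the same grasp; the last joint's range is limited). The gripper opens to 88 mm and grips with 3 to 60 N. Pads are 18 mm wide; open, the fingers measure 123 mm over their backs; the gripper's body (75 mm by 187 mm) begins 45 mm behind the grasp point.
Start: joints at [1.136, 0.689, -0.195, 1.565, 0.157, 0.902, -0.215], TCP at [0.282, -0.558, 0.239] pointing down, gripper open.
Joint ranges: [-3.01, 3.01], [-0.46, 2.08], [-1.47, 1.51], [0.13, 2.56], [-1, 4.14], [0.04, 2.09], [-2.66, 2.66]. Speed limits (rad/s): [2.57, 2.57, 3.14, 3.14, 3.14, 3.14, 3.14].

### API

Orientations are given as a unit quaternion [x, y, z, w].
In Python, from plant import * gives the robot as it stands. The module is installed in compiled form; this text tells all that it offers.
- The arm moves only by the shell command python3 -m jog 'ROWS' [OPENING] [FORCE]. ROWS is JSON, a list that holds one entry, the list of rows, each a list of 6 numbers: the shift along the tool's x, y, z in m, then the turn, a rotation vector about the tool's x, y, z in rad. In form: [[[dx, dy, dz, ax, ay, az], ...]]. A call has 1 to 12 rows; each row shifts and turns the commanded pose from where the row before left it, along the tool's axes as they then stand; what a row does not reach is not made up. A row lasts 1/8 s, in which the tool goes at most 62.5 mm and 10.7 degrees, less where a joint would pass 70% of its speed; a pose out of reach is approached as far as the arm can. A call with a gripper value outside its range is refused whole. OPENING is the finger opening in m, from 0 to 0.0881, set as the call begins (- or left out, the last holds). The fingers move at their own pace and stop on an object; FORCE is the grip in N (left out, the last holds). Time passes only in rows, so rows that do not move let the fingers close. It gives the time, the measured TCP pose, the force, the opening and the grip force at its end, in the units of the state.
- get_state(): the state, without advancing time (a new reading comes with each control period).
- snapshot(name): name is "scene" or "top" or "wrist"; returns a dict with "frame" (480x640x3 uint8, red, green, blue), "mtx" (3x3 intrinsics, pixels), "D" ([k1, k2, p1, p2, k3] as OpenCV has them; the pictures are not rectified), "xyz" and "orientation" of the camera in the world; the wrist camera has in their place "mount" (4x4, takes a point from camera to tool coordinates, whose origin is the TCP and whose axes are the flange's). Camera axes: x right, y down, z forward; pixel columns grow to the right and rows downward; lengths in m; the calibration is good to about 2 mm. A picture is of the moment at which its call begins: read the wrist's pose just before it. There is no depth.
- finish_job(): hands the job in; it is judged then, once.
The state is a dict: "clock": time; "q": joint angles; "qd": joint speeds; "joint_torque": joint torques, N m; "tool_pos": TCP position; "eef_rot": TCP orientation; "contact_force": force on the tool from outside, world axes, zero at the start; "moment": the same for the moment, N m; "opening": opening from 0.0 (shut) to 1.0 (fully open); "finger_force": force on a finger pad.
Only numpy, scipy, OpenCV 4.12 (cv2) and the standard library are available. Lean on these libraries where they do the work, as an engineer would, in place of code of your own. Each camera call takes 0.05 s, during which the arm holds its last target. There are 200 camera calls.

## Working session

There is one attempt and no reset: what is moved stays moved. The work goes in short steps, Python scripts to look and compute and a shell command to move; the robot and the scene stay as the last step left them, time stands still between calls to the robot, and variables do not carry over. Pictures are saved under pics/ and viewed, at most 10 in all, crops included, and the job is handed in when it is done.

```bash
mkdir -p pics
python3 - <<'E'
from plant import *
import cv2
s=get_state(); print({k:s[k] for k in s if k not in('qd','joint_torque')})
for n in("scene","top"):
    d=snapshot(n); cv2.imwrite(f"pics/{n}0.png",d["frame"][:,:,::-1]); print(n,d["mtx"],d["D"],d["xyz"],d["orientation"])
d=snapshot("wrist");cv2.imwrite("pics/wrist0.png",d["frame"][:,:,::-1]);print(d["mount"],d["mtx"],d["D"])
E
```

```text
{'clock': 0.0, 'q': array([ 1.13583883,  0.68997642, -0.19456371,  1.56633474,  0.15730645,
        0.90248311, -0.21510757]), 'tool_pos': array([ 0.28205899, -0.55703499,  0.23791849]), 'eef_rot': array([ 9.72644699e-01,  2.32296089e-01, -2.59563048e-04, -8.65031950e-04]), 'contact_force': array([ 0.16172376,  0.62329248, -0.62526399]), 'moment': array([-0.02246411, -0.02873961, -0.02399313]), 'finger_force': 0.0, 'opening': 1.0020808957343563}
scene [[508.24287541   0.         317.17308774]
 [  0.         508.24287541 241.89157109]
 [  0.           0.           1.        ]] [-0.0932285  0.         0.         0.         0.       ] [1.09873258 0.44062407 1.07384122] [ 0.40504571  0.85370179 -0.29199378 -0.14788797]
top [[502.28046624   0.         318.09963791]
 [  0.         502.28046624 239.49529825]
 [  0.           0.           1.        ]] [-0.07511085  0.          0.          0.          0.        ] [ 0.42928708 -0.04206962  1.20878635] [-0.70421564  0.70836787 -0.03407091  0.03368192]
[[ 3.28875096e-04 -9.66370669e-01 -2.57152917e-01  6.53483918e-02]
 [ 9.99999321e-01  6.05234096e-04 -9.95538405e-04  1.68652572e-03]
 [ 1.11769683e-03 -2.57152415e-01  9.66370212e-01 -1.46117920e-01]
 [ 0.00000000e+00  0.00000000e+00  0.00000000e+00  1.00000000e+00]] [[374.15432981   0.         321.50758529]
 [  0.         374.15432981 237.78016267]
 [  0.           0.           1.        ]] [-0.04513993  0.          0.          0.          0.        ]
```

View pics/top0.png

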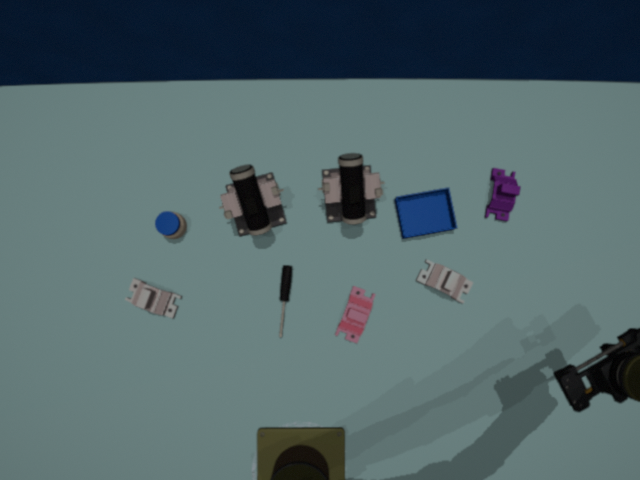

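View pics/scene0.png

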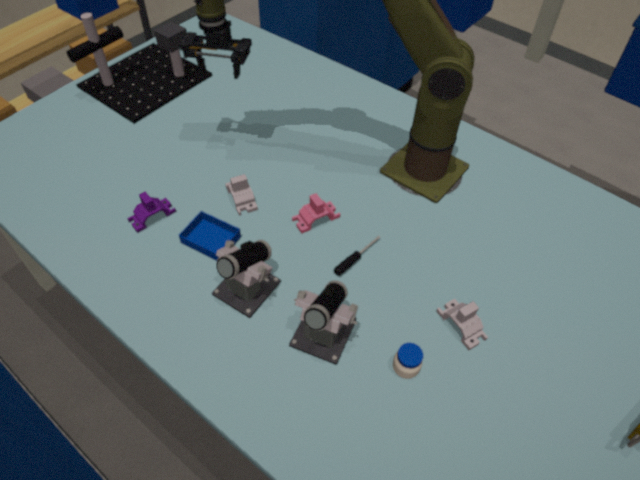

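Top view: two aluminium caps at (153,298) and (444,281), saddles at (253,205) and (351,190). The pink (356,313) and purple (503,195) look-alikes are to be left alone. I'll enlarge the caps and saddles to tell which is a and which is b.

Run:
```python
import cv2,numpy as np
t=cv2.imread("pics/top0.png")
c=lambda x,y,h=37,w=50:cv2.resize(t[y-h:y+h,x-w:x+w],(400,296),interpolation=cv2.INTER_CUBIC)
cv2.imwrite("pics/m1.png",cv2.convertScaleAbs(np.vstack([np.hstack([c(153,298),c(444,281)]),np.hstack([c(253,200),c(351,187)])]),alpha=1.2))
```

```text
(no output)
```

View pics/m1.png

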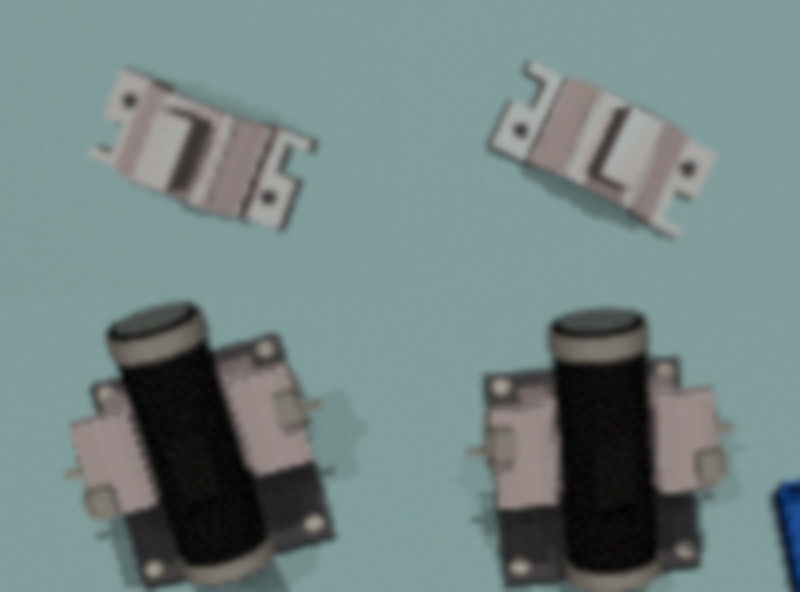

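The +y key of the left saddle is on the −x side, so it is seat_b; the right saddle is seat_a. The notches show that the left cap (153,298) is cap_b and the right cap (444,281) is cap_a.

```bash
cat > h.py <<'E'
from plant import *
import cv2,numpy as np,json
from scipy.spatial.transform import Rotation as R
from scipy.linalg import fractional_matrix_power as fmp
np.set_printoptions(precision=4,suppress=True)
def pose(s=None):
    s=s or get_state(); T=np.eye(4); T[:3,:3]=R.from_quat(s["eef_rot"]).as_matrix(); T[:3,3]=s["tool_pos"]; return T
def shot(n,save=None):
    T=pose(); d=snapshot(n)
    if n=="wrist": d["C"]=T@np.array(d["mount"])
    else:
        C=np.eye(4); C[:3,:3]=R.from_quat(d["orientation"]).as_matrix(); C[:3,3]=d["xyz"]; d["C"]=C
    if save: cv2.imwrite(f"pics/{save}.png",d["frame"][:,:,::-1]); np.savez(f"pics/{save}.npz",C=d["C"],mtx=d["mtx"],D=d["D"],f=d["frame"])
    return d
def load(n):
    z=np.load(f"pics/{n}.npz"); return dict(C=z["C"],mtx=z["mtx"],D=z["D"],frame=z["f"])
def ray(d,px):
    p=cv2.undistortPoints(np.array(px,float).reshape(-1,1,2),d["mtx"],np.array(d["D"]))[:,0]
    v=np.c_[p,np.ones(len(p))]@d["C"][:3,:3].T
    return d["C"][:3,3],v/np.linalg.norm(v,axis=1)[:,None]
def plane(d,px,z=0.):
    o,v=ray(d,px); return o+v*((z-o[2])/v[:,2])[:,None]
def tri(ds,pxs):
    A=np.zeros((3,3));b=np.zeros(3);L=[]
    for d,p in zip(ds,pxs):
        o,v=ray(d,[p]); P=np.eye(3)-np.outer(v[0],v[0]); A+=P;b+=P@o;L.append((o,P))
    x=np.linalg.solve(A,b); return x,[np.linalg.norm(P@(x-o)) for o,P in L]
def proj(d,X):
    W=np.linalg.inv(d["C"]); return cv2.projectPoints(np.array(X,float).reshape(-1,1,3),cv2.Rodrigues(W[:3,:3])[0],W[:3,3],d["mtx"],np.array(d["D"]))[0][:,0]
def tool(p,yaw,pitch=0.):
    "tool pointing down, tool x at yaw, tipped so that tool z leans away from robot by pitch"
    T=np.eye(4); T[:3,:3]=(R.from_euler("z",yaw)*R.from_euler("y",-pitch)*R.from_euler("x",np.pi)).as_matrix(); T[:3,3]=p; return T
def step(T1,n,T0=None):
    T0=pose() if T0 is None else T0
    r=np.real(fmp(np.linalg.inv(T0)@T1,1/n)); print(n,"x",np.round(r[:3,3],4).tolist(),np.round(R.from_matrix(r[:3,:3]).as_rotvec(),4).tolist())
def capmask(d):
    f=d["frame"].astype(int); return ((f[...,0]-f[...,1]>2)&(f[...,0]>90)).astype(np.uint8)*255
E
python3 - <<'E'
from h import *
for n in("top","scene"):
    d=shot(n,n+"1"); m=cv2.morphologyEx(capmask(d),cv2.MORPH_CLOSE,np.ones((5,5)))
    for c in cv2.findContours(m,0,2)[0]:
        if 200<cv2.contourArea(c)<5000:
            r=cv2.minAreaRect(c); print(n,np.round(r[0]),np.round(r[1]),r[2],plane(d,[r[0]],.014)[0], np.round(np.median(d["frame"][cv2.drawContours(m*0,[c],0,1,-1)>0],0)))
d=load("top1")
for p in [(444,281),(153,298),(351,190),(253,205)]: print(p,plane(d,[p],.014 if p[1]>250 else .115)[0])
step(tool([.40,-.36,.27],-.47),6)
E
```

```text
top [355. 315.] [26. 53.] 20.376434326171875 [ 0.3656 -0.1303  0.014 ] [137.  88. 101.]
top [150. 298.] [42. 24.] 20.13630485534668 [0.4069 0.3595 0.014 ] [116. 107. 105.]
top [448. 282.] [39. 24.] 26.56505012512207 [ 0.4415 -0.3514  0.014 ] [119. 109. 107.]
top [229. 202.] [31. 16.] 73.0724868774414 [0.6368 0.1707 0.014 ] [123. 112. 109.]
top [269. 191.] [31. 16.] 72.6459732055664 [0.6633 0.074  0.014 ] [121. 110. 108.]
top [331. 186.] [31. 16.] 90.0 [ 0.6726 -0.075   0.014 ] [120. 110. 107.]
top [372. 182.] [31. 16.] 86.98721313476562 [ 0.6824 -0.1754  0.014 ] [122. 112. 109.]
scene [405. 368.] [28. 18.] 22.61986541748047 [0.593  0.3067 0.014 ] [131. 121. 110.]
scene [466. 320.] [54. 34.] 50.59933853149414 [0.3959 0.3548 0.014 ] [147. 136. 136.]
scene [324. 313.] [64. 32.] 16.46001434326172 [0.5968 0.0793 0.014 ] [134. 124. 123.]
scene [254. 275.] [20. 38.] 63.43495178222656 [ 0.6238 -0.1256  0.014 ] [125. 116. 114.]
scene [231. 254.] [26. 20.] 35.21759033203125 [ 0.612  -0.2185  0.014 ] [121. 114. 111.]
scene [ 23. 260.] [76. 11.] 45.0 [ 0.9796 -0.6301  0.014 ] [92. 90. 81.]
scene [313. 211.] [32. 47.] 66.57130432128906 [ 0.3592 -0.1481  0.014 ] [152.  91. 109.]
scene [147. 206.] [30. 45.] 60.80251693725586 [ 0.6453 -0.5208  0.014 ] [ 95.  37. 113.]
scene [241. 194.] [38. 22.] 66.80140686035156 [ 0.4433 -0.3463  0.014 ] [143. 132. 131.]
scene [242.  12.] [25. 34.] 90.0 [-0.3206 -1.0935  0.014 ] [114. 108. 102.]
scene [170.  13.] [26. 49.] 90.0 [-0.1248 -1.334   0.014 ] [112. 106.  94.]
(444, 281) [ 0.443  -0.3426  0.014 ]
(153, 298) [0.4063 0.3515 0.014 ]
(351, 190) [ 0.644  -0.1164  0.115 ]
(253, 205) [0.6117 0.1002 0.115 ]
6 x [0.0229, -0.0324, -0.0053] [-0.0001, 0.0001, 0.1565]
```

Run:
```python
from h import *
step(tool([.42,-.37,.20],-.464),7)
```

```text
7 x [0.0223, -0.0263, 0.0055] [-0.0001, 0.0001, 0.1333]
```

```bash
python3 -m jog '[[[0.0223,-0.0263,0.0055,0,0,0.1333],[0.0223,-0.0263,0.0055,0,0,0.1333],[0.0223,-0.0263,0.0055,0,0,0.1333],[0.0223,-0.0263,0.0055,0,0,0.1333],[0.0223,-0.0263,0.0055,0,0,0.1333],[0.0223,-0.0263,0.0055,0,0,0.1333],[0.0223,-0.0263,0.0055,0,0,0.1333],[0,0,0,0,0,0],[0,0,0,0,0,0]]]'
python3 - <<'E'
from h import *
shot("wrist","wa1"); print(pose());
E
python3 -m jog '[[[0.03,-0.03,-0.01,0,0,0],[0.03,-0.03,-0.01,0,0,0],[0,0,0,0,0,0],[0,0,0,0,0,0]]]'
python3 - <<'E'
from h import *
d=shot("wrist","wa2"); print(pose()); 
cv2.imwrite("pics/m2.png",np.hstack([cv2.resize(load(n)["frame"],(400,300))[:,:,::-1] for n in("wa1","wa2")]))
E
```

```text
clock: 1.38
tool_pos: [0.4196, -0.3705, 0.2002]
eef_rot: [0.973, -0.23, -0.0, 0.0]
contact_force: [-0.4, -1.4, -0.2]
opening: 0.997
finger_force: 0.0
[[ 0.8938 -0.4485 -0.0008  0.4192]
 [-0.4485 -0.8938 -0.0007 -0.371 ]
 [-0.0005  0.001  -1.      0.2003]
 [ 0.      0.      0.      1.    ]]
clock: 1.92
tool_pos: [0.499, -0.3446, 0.2201]
eef_rot: [0.973, -0.231, -0.001, 0.0]
contact_force: [0.9, 0.7, 0.1]
opening: 0.998
finger_force: 0.0
[[ 0.8928 -0.4504 -0.002   0.4986]
 [-0.4504 -0.8928 -0.0005 -0.3448]
 [-0.0016  0.0013 -1.      0.2201]
 [ 0.      0.      0.      1.    ]]
```

View pics/m2.png

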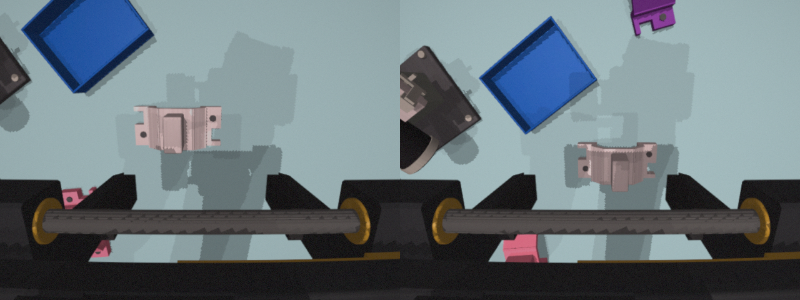

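Both wrist views show cap_a clearly (around (280,205) and (985−640…,265) in full pixels), with a dark screw hole in each foot. The holes and outline give its centre, height and yaw.

```bash
cat >> h.py <<'E'
def holes(d,seedpx,dbg=None):
    "largest metal blob nearest seed: dark round holes inside it and min-area rect"
    m=cv2.morphologyEx(capmask(d),cv2.MORPH_OPEN,np.ones((3,3)))
    cs=[c for c in cv2.findContours(m,0,1)[0] if cv2.contourArea(c)>400]
    c=min(cs,key=lambda c:np.linalg.norm(np.array(cv2.minAreaRect(c)[0])-seedpx))
    fill=cv2.drawContours(m*0,[c],0,255,-1); g=cv2.cvtColor(d["frame"],cv2.COLOR_RGB2GRAY)
    gg=g.copy(); inner=cv2.erode(fill,np.ones((3,3)))
    dark=((cv2.medianBlur(g,31).astype(int)-g>0)&(g<75)&(inner>0)).astype(np.uint8)
    n,_,st,ce=cv2.connectedComponentsWithStats(dark)
    out=[(ce[i],st[i,4]) for i in range(1,n) if st[i,4]>5]
    return c,out
E
python3 - <<'E'
from h import *
im=[]
for n,s in(("wa1",(280,205)),("wa2",(345,265))):
    d=load(n);c,o=holes(d,s); print(n,cv2.boundingRect(c),cv2.contourArea(c),o)
    x,y,w,h=cv2.boundingRect(c); f=d["frame"][y-8:y+h+8,x-8:x+w+8]; im.append(cv2.resize(f,(400,300),interpolation=cv2.INTER_CUBIC)); print("crop",x-8,y-8,w+16,h+16)
    P=plane(d,c[:,0,:],.014); r=cv2.minAreaRect((P[:,:2]*1000).astype(np.float32)); print(r)
cv2.imwrite("pics/m3.png",np.hstack(im)[:,:,::-1])
E
```

```text
wa1 (216, 170, 139, 76) 8172.5 [(array([340.125 , 189.2143]), np.int32(56)), (array([229.0513, 214.7949]), np.int32(39))]
crop 208 162 155 92
((438.88543701171875, -344.057373046875), (124.48614501953125, 68.65278625488281), 63.365386962890625)
wa2 (284, 228, 127, 79) 7075.5 [(array([398.1379, 246.5   ]), np.int32(58)), (array([296.14, 269.28]), np.int32(50))]
crop 276 220 143 95
((434.5112609863281, -341.87921142578125), (123.86476135253906, 82.35987854003906), 63.303558349609375)
```

View pics/m3.png

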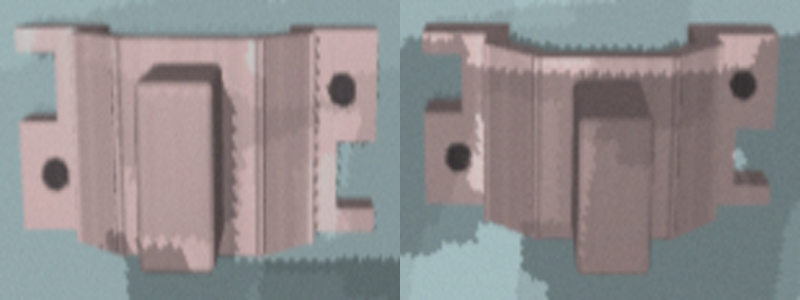

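Run:
```python
from h import *
a,b=load("wa1"),load("wa2")
h1=tri([a,b],[(340.1,189.2),(398.1,246.5)]);h2=tri([a,b],[(229.05,214.8),(296.1,269.3)]);f=tri([a,b],[(275.8,216),(352.5,281.75)])
print(h1,h2,f); c=(h1[0]+h2[0])/2; print("centre",c)
step(tool([c[0],c[1],.10],-.465),4)
```

```text
(array([ 0.432 , -0.3967,  0.0138]), [np.float64(7.452270615238631e-05), np.float64(7.452270615235336e-05)]) (array([ 0.4561, -0.2963,  0.0136]), [np.float64(0.00010679277508162727), np.float64(0.00010679277508174976)]) (array([ 0.4445, -0.3472,  0.0789]), [np.float64(4.781381615845011e-05), np.float64(4.781381615839675e-05)])
centre [ 0.444  -0.3465  0.0137]
4 x [-0.012, 0.0065, 0.03] [0.0003, 0.0004, -0.0006]
```

Run:
```python
from h import *
step(tool([.50,0,.33],0),9)
```

```text
9 x [-0.0098, -0.0374, -0.0122] [0.0001, 0.0002, -0.0519]
```

```bash
python3 -m jog '[[[-0.0098,-0.0374,-0.0122,0,0,-0.0519],[-0.0098,-0.0374,-0.0122,0,0,-0.0519],[-0.0098,-0.0374,-0.0122,0,0,-0.0519],[-0.0098,-0.0374,-0.0122,0,0,-0.0519],[-0.0098,-0.0374,-0.0122,0,0,-0.0519],[-0.0098,-0.0374,-0.0122,0,0,-0.0519],[-0.0098,-0.0374,-0.0122,0,0,-0.0519],[-0.0098,-0.0374,-0.0122,0,0,-0.0519],[-0.0098,-0.0374,-0.0122,0,0,-0.0519],[0,0,0,0,0,0],[0,0,0,0,0,0]]]'
python3 - <<'E'
from h import *
d=shot("wrist","ws1"); print(pose()[:3,3]);
E
python3 -m jog '[[[0.04,0,0,0,0,0],[0.04,0,0,0,0,0],[0,0,0,0,0,0],[0,0,0,0,0,0]]]'
python3 - <<'E'
from h import *
d=shot("wrist","ws2"); print(pose()[:3,3]); 
cv2.imwrite("pics/m4.png",np.vstack([cv2.resize(load(n)["frame"][:h],(800,300))[:,:,::-1] for n,h in(("ws1",240),("ws2",240))]))
E
```

```text
clock: 3.35
tool_pos: [0.5004, -0.0005, 0.3298]
eef_rot: [1.0, -0.0, -0.0, 0.001]
contact_force: [-0.5, -0.0, 0.2]
opening: 1.001
finger_force: 0.0
[ 0.5006 -0.0008  0.3297]
clock: 3.9
tool_pos: [0.5802, 0.0002, 0.3293]
eef_rot: [1.0, 0.0, -0.001, 0.0]
contact_force: [0.1, 0.0, -0.3]
opening: 1.0
finger_force: 0.0
[0.5799 0.0006 0.3296]
```

View pics/m4.png

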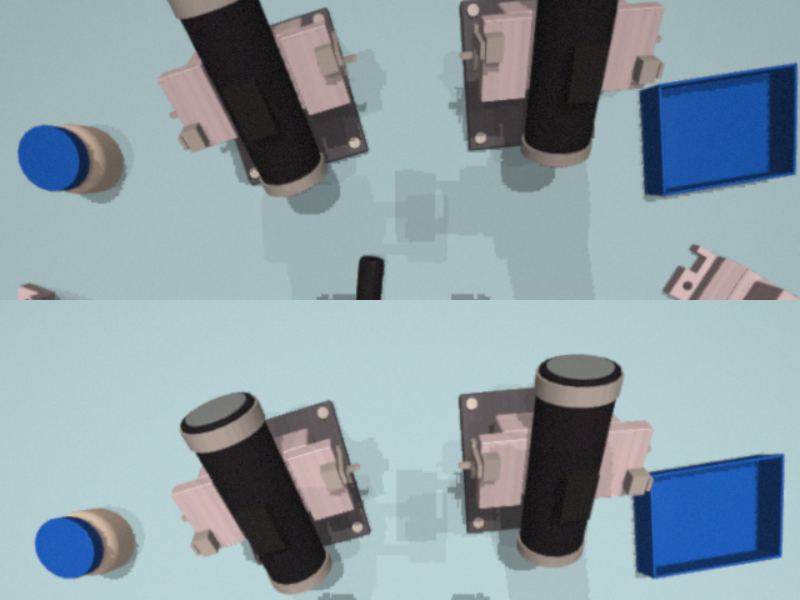

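Wrist views: seat_b on the left (tube around (205,75) in view 1), seat_a on the right (around (455,65)), with keys at (155,110), (264,48) and (395,38), (518,57). Next I'll extract the flange and key outlines.

Run:
```python
from h import *
for n,dy in(("ws1",0),("ws2",0)):
    d=load(n); f=d["frame"]; 
    for nm,(x,y) in dict(key=(155,110),flA=(490,30),fl=(150,90)).items():
        if n=="ws1": print(nm,f[y-2:y+3,x-2:x+3].mean((0,1)))
    f=cv2.GaussianBlur(f,(3,3),0).astype(int); rg=f[...,0]-f[...,1]; gb=f[...,1]-f[...,2]
    m=((rg>9)&(gb<7)&(f[...,0]>120)).astype(np.uint8)*255
    k=((rg>3)&(gb>=7)&(f[...,0]>90)).astype(np.uint8)*255
    for nm,mm in(("fl",m),("key",k)):
        for c in cv2.findContours(cv2.morphologyEx(mm,cv2.MORPH_OPEN,np.ones((3,3))),0,1)[0]:
            A=cv2.contourArea(c); x,y,w,h=cv2.boundingRect(c)
            if A>(700 if nm=="fl" else 60) and y<240 and x<600 and A<4000: print(n,nm,A,(x,y,w,h),cv2.approxPolyDP(c,2.5,True)[:,0].tolist())
```

```text
key [159.64 144.8  136.16]
flA [136.84 118.96 118.92]
fl [180.32 157.32 155.76]
ws1 fl 1414.5 (13, 229, 71, 59) [[15, 230], [13, 249], [21, 253], [21, 258], [39, 254], [52, 260], [49, 286], [77, 286], [82, 257], [62, 256], [30, 245], [25, 238], [30, 233]]
ws1 fl 2154.5 (555, 207, 85, 67) [[579, 207], [555, 244], [608, 273], [606, 265], [619, 269], [639, 239], [625, 232], [604, 265], [591, 260], [584, 254], [604, 225], [615, 225]]
ws1 fl 2040.0 (127, 43, 62, 73) [[129, 60], [127, 65], [148, 100], [158, 98], [168, 115], [188, 110], [157, 43], [148, 53]]
ws1 fl 2435.0 (219, 15, 61, 77) [[220, 21], [222, 36], [247, 91], [278, 82], [272, 60], [258, 59], [251, 42], [252, 37], [264, 34], [259, 16], [241, 21], [240, 15]]
ws1 fl 2332.5 (385, 1, 43, 80) [[421, 3], [400, 2], [402, 11], [386, 12], [387, 26], [400, 25], [403, 32], [402, 46], [397, 46], [396, 53], [387, 53], [385, 80], [419, 77], [427, 12]]
ws1 fl 2026.0 (482, 0, 48, 72) [[528, 4], [495, 0], [482, 71], [506, 69], [508, 47], [521, 44], [522, 36], [527, 32]]
ws1 key 251.0 (218, 136, 37, 20) [[254, 136], [239, 147], [218, 150], [218,
[... 1644 characters left out ...]
156, 201], [170, 202], [165, 185]]
ws2 key 1120.0 (57, 167, 50, 52) [[57, 170], [72, 177], [83, 191], [84, 205], [77, 218], [102, 207], [106, 190], [97, 174], [82, 167]]
ws2 key 190.5 (504, 135, 15, 20) [[505, 135], [508, 144], [504, 154], [518, 149], [516, 137]]
ws2 key 312.5 (257, 124, 23, 28) [[273, 124], [270, 136], [268, 130], [257, 133], [262, 151], [272, 150], [279, 144], [273, 135]]
ws2 key 213.5 (386, 122, 14, 22) [[397, 122], [386, 123], [389, 143], [397, 141]]
ws2 key 749.5 (148, 90, 55, 32) [[201, 91], [173, 104], [148, 110], [158, 121], [186, 115], [202, 105]]
ws2 key 708.5 (440, 66, 56, 20) [[495, 68], [444, 71], [441, 68], [444, 74], [440, 73], [440, 80], [474, 85], [488, 81]]
```

Run:
```python
from h import *
b=[("ws1",371,0),("ws2",366,72),("ws1",121,0),("ws2",126,92)]
t=[cv2.resize(load(n)["frame"][y:y+120,x:x+160],(400,300),interpolation=cv2.INTER_CUBIC)[:,:,::-1] for n,x,y in b]
cv2.imwrite("pics/m5.png",np.vstack([np.hstack(t[:2]),np.hstack(t[2:])]))
```

```text
(no output)
```

View pics/m5.png

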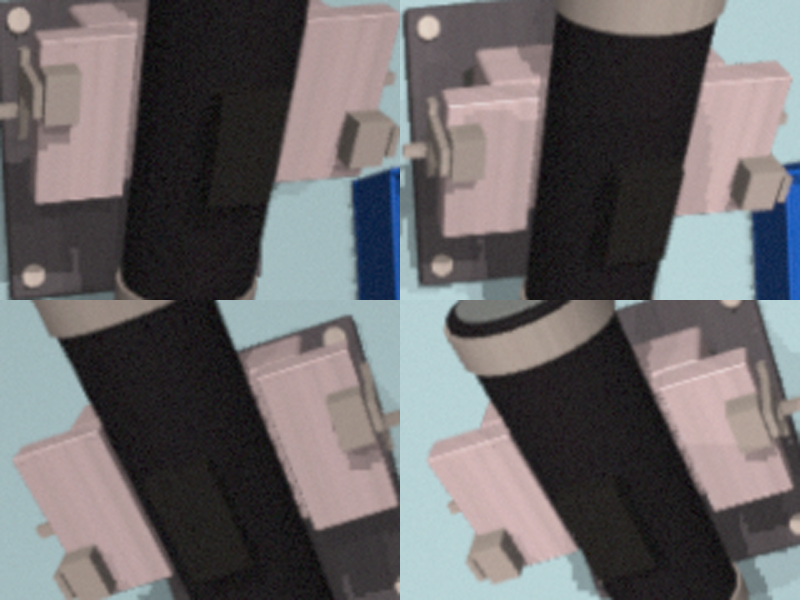

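```bash
cat > s.py <<'E'
from h import *
V=[load("ws1"),load("ws2")]
O=dict(a=[(371,0),(366,72)],b=[(121,0),(126,92)])
def T(s,p,q): 
    px=[(O[s][0][0]+p[0]/2.5-.3,O[s][0][1]+p[1]/2.5-.3),(O[s][1][0]+q[0]/2.5-.3,O[s][1][1]+q[1]/2.5-.3)]
    return tri(V,px)
def onp(s,i,p,o,Rm,z):
    px=(O[s][i][0]+p[0]/2.5-.3,O[s][i][1]+p[1]/2.5-.3); c,v=ray(V[i],[px]); v=v[0]
    n=Rm[:,2]; t=((o+n*z-c)@n)/(v@n); return Rm.T@(c+v*t-o)*1000
E
python3 - <<'E'
from s import *
C=dict(a=dict(pu=((37,38),(44,104)),pl=((36,203),(42,237)),nu=((398,12),(389,76))),
       b=dict(pu=((18,163),(32,162)),nl=((396,205),(393,187)),nu=((346,48),(344,62))))
K=dict(a=dict(p=((62,95),(68,154)),n=((370,139),(365,182))),b=dict(n=((352,121),(348,125)),p=((90,270),(95,253))))
for s in"ab":
    P={}
    for k,(p,q) in C[s].items(): P[k],e=T(s,p,q); print(s,k,P[k],e[0])
    o=(P["pl"]+P["nu"])/2 if s=="a" else (P["pu"]+P["nl"])/2
    y=P["pu"]-P["nu"]; x=P["pu"]-P["pl"] if s=="a" else P["nu"]-P["nl"]
    yaw=np.arctan2(-y[0],y[1]); print("origin",o,"len",np.linalg.norm(y),np.linalg.norm(x),"yaw y",yaw,"yaw x",np.arctan2(x[1],x[0]),"pitch",np.degrees(np.arctan2(x[2],np.hypot(x[0],x[1]))))
    Rm=(R.from_euler("z",yaw)*R.from_euler("y",-np.pi/6)).as_matrix()
    for k,pq in C[s].items(): print("  face",k,[onp(s,i,pq[i],o*[1,1,0]+[0,0,.115],Rm,0) for i in(0,1)])
    for k,pq in K[s].items(): print("  key",k,[onp(s,i,pq[i],o*[1,1,0]+[0,0,.115],Rm,.012) for i in(0,1)])
E
```

```text
a pu [ 0.6675 -0.0557  0.1305] 3.7239056974946605e-05
a pl [ 0.619  -0.0616  0.1021] 0.00023171555293285856
a nu [ 0.6785 -0.1788  0.129 ] 5.3335662048524526e-05
origin [ 0.6488 -0.1202  0.1156] len 0.12358270992905286 0.05646071530581142 yaw y 0.08943480076884308 yaw x 0.12054605425290199 pitch 30.15050240453671
  face pu [array([28.5636, 62.2867,  0.    ]), array([28.2506, 62.3592, -0.    ])]
  face pl [array([-28.0234,  60.5938,  -0.    ]), array([-28.2785,  61.0631,  -0.    ])]
  face nu [array([ 28.1379, -60.9125,  -0.    ]), array([ 28.1649, -61.0276,  -0.    ])]
  key p [array([13.4065, 55.3347, 12.    ]), array([14.5528, 55.2942, 12.    ])]
  key n [array([ -9.5486, -56.2046,  12.    ]), array([ -7.4192, -57.0679,  12.    ])]
b pu [0.6304 0.1679 0.1262] 8.454245548966525e-06
b nl [0.6187 0.0375 0.0989] 0.00042012586120618566
b nu [0.6648 0.0503 0.1291] 2.2959884464183213e-05
origin [0.6245 0.1027 0.1126] len 0.12249051551991343 0.05660227441844688 yaw y 0.28422392662349694 yaw x 0.2721812995347472 pitch 32.24218361847749
  face pu [array([26.8539, 60.0377,  0.    ]), array([27.3764, 59.757 , -0.    ])]
  face nl [array([-27.9024, -60.6686,   0.    ]), array([-27.6511, -61.6165,  -0.    ])]
  face nu [array([ 27.7358, -61.4783,   0.    ]), array([ 27.6609, -61.5024,  -0.    ])]
  key n [array([  8.5213, -56.3105,  12.    ]), array([ 10.1592, -56.2698,  12.    ])]
  key p [array([-11.5678,  52.3261,  12.    ]), array([-9.6919, 53.5895, 12.    ])]
```

Run:
```python
from s import *
from scipy.optimize import least_squares as LS
M=dict(a={(28,62):(37,38,44,104),(-28,62):(36,203,42,237),(28,-62):(398,12,389,76)},b={(28,62):(18,163,32,162),(-28,-62):(396,205,393,187),(28,-62):(346,48,344,62)})
for s,x0 in(("a",[.6488,-.1202,.1]),("b",[.6245,.1027,.28])):
    def f(p):
        Rm=(R.from_euler("z",p[2])*R.from_euler("y",-np.pi/6)).as_matrix(); o=np.array([p[0],p[1],.115])
        return np.ravel([onp(s,i,m[2*i:2*i+2],o,Rm,0)[:2]-c for c,m in M[s].items() for i in(0,1)])
    r=LS(f,x0,x_scale=[.001,.001,.01]); print(s,r.x,r.fun)
step(tool([.444,-.3465,.10],-.465),10)
```

```text
a [ 0.6491 -0.1202  0.0955] [ 0.6522  0.1895  0.3512  0.2638  0.0624 -1.2062 -0.1782 -0.7353 -0.5202
  0.8098 -0.5791  0.6784]
b [0.6245 0.1024 0.2828] [-1.0897 -1.6936 -0.5599 -1.9771  0.3457  1.5344  0.6287  0.5782 -0.0334
  0.7957 -0.0802  0.7625]
10 x [-0.0061, 0.0371, 0.023] [0.0001, 0.0002, 0.0466]
```

```bash
python3 -m jog '[[[-0.0061,0.0371,0.023,0,0,0.0466],[-0.0061,0.0371,0.023,0,0,0.0466],[-0.0061,0.0371,0.023,0,0,0.0466],[-0.0061,0.0371,0.023,0,0,0.0466],[-0.0061,0.0371,0.023,0,0,0.0466],[-0.0061,0.0371,0.023,0,0,0.0466],[-0.0061,0.0371,0.023,0,0,0.0466],[-0.0061,0.0371,0.023,0,0,0.0466],[-0.0061,0.0371,0.023,0,0,0.0466],[-0.0061,0.0371,0.023,0,0,0.0466],[0,0,0,0,0,0],[0,0,0,0,0,0]]]'
python3 - <<'E'
from h import *
step(tool([.444,-.3465,.046],-.465),3)
E
```

```text
clock: 5.45
tool_pos: [0.4467, -0.3449, 0.1006]
eef_rot: [0.973, -0.229, 0.0, -0.0]
contact_force: [0.5, 0.0, -0.4]
opening: 0.998
finger_force: 0.0
3 x [-0.0006, 0.0009, 0.0182] [-0.0003, -0.0002, 0.0008]
```

```bash
python3 -m jog '[[[-0.0006,0.0009,0.0182,0,0,0],[-0.0006,0.0009,0.0182,0,0,0],[-0.0006,0.0009,0.0182,0,0,0],[0,0,0,0,0,0],[0,0,0,0,0,0]]]' && python3 -m jog '[[[0,0,0,0,0,0],[0,0,0,0,0,0],[0,0,0,0,0,0],[0,0,0,0,0,0],[0,0,0,0,0,0],[0,0,0,0,0,0]]]' 0.0 45 && python3 -m jog '[[[0,0,-0.02,0,0,0],[0,0,-0.04,0,0,0],[0,0,-0.04,0,0,0],[0,0,0,0,0,0],[0,0,0,0,0,0]]]'
python3 - <<'E'
from h import *
d=shot("wrist","wa3"); print(pose()); cv2.imwrite("pics/wa3c.png",d["frame"][180:480,:,::-1])
E
```

```text
clock: 6.08
tool_pos: [0.4438, -0.3472, 0.0455]
eef_rot: [0.973, -0.229, 0.0, 0.0]
contact_force: [0.7, -0.6, -0.2]
opening: 0.998
finger_force: 0.0
clock: 6.82
tool_pos: [0.4436, -0.3472, 0.0454]
eef_rot: [0.973, -0.23, 0.0, 0.0]
contact_force: [-0.1, -0.4, -0.1]
opening: 0.344
finger_force: 0.0
clock: 7.45
tool_pos: [0.4427, -0.3463, 0.1442]
eef_rot: [0.973, -0.229, -0.001, -0.001]
contact_force: [-0.4, -1.1, -4.7]
opening: 0.243
finger_force: 45.0
[[ 0.8947 -0.4466 -0.0028  0.4425]
 [-0.4466 -0.8947  0.0022 -0.3462]
 [-0.0035 -0.0007 -1.      0.1438]
 [ 0.      0.      0.      1.    ]]
```

View pics/wa3c.png

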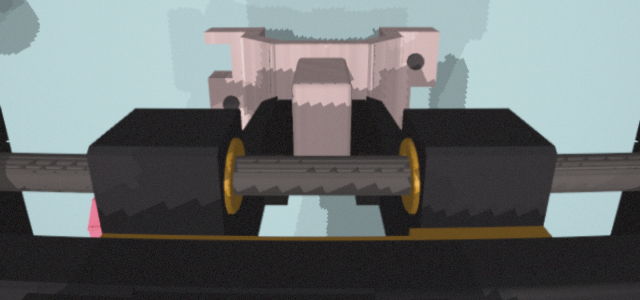

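```bash
cat > g.py <<'E'
from h import *
from scipy.optimize import least_squares as LS
def incap(n,pr,pl,sx=12):
    "holes: pr in right image (tool +y), pl left. cap pose in tool frame from the two holes (z=14mm tops), flat"
    d=load(n); M=d["C"]; M=np.linalg.inv(np.array(Tn(n)))@M
    dd=dict(d,C=M); o,v=ray(dd,[pr,pl])
    def f(z):
        P=o+v*((z-o[2])/v[:,2])[:,None]; return np.linalg.norm(P[0]-P[1])-.1028
    from scipy.optimize import brentq
    z=brentq(f,-.05,.15); P=o+v*((z-o[2])/v[:,2])[:,None]; c=P.mean(0); w=P[0]-P[1]
    return c,w,z
def Tn(n):
    m=np.array([[3.28875096e-04,-9.66370669e-01,-2.57152917e-01,6.53483918e-02],[9.99999321e-01,6.05234096e-04,-9.95538405e-04,1.68652572e-03],[1.11769683e-03,-2.57152415e-01,9.66370212e-01,-1.46117920e-01],[0,0,0,1]])
    return load(n)["C"]@np.linalg.inv(m)
E
python3 - <<'E'
from g import *
d=load("wa3"); g=cv2.cvtColor(d["frame"],cv2.COLOR_RGB2GRAY)
for x,y in((415,241),(231,283)):
    w=g[y-13:y+14,x-13:x+14]; print(x,y); print(w[::2,::2])
    n,_,st,ce=cv2.connectedComponentsWithStats((w<72).astype(np.uint8)); print([(ce[i]+[x-13,y-13],st[i]) for i in range(1,n) if st[i,4]>15])
E
```

```text
415 241
[[186 191 192 192 188 195 193 192 191 190 191 192 190 191]
 [186 192 192 190 188 193 188 192 189 191 192 193 191 192]
 [186 192 193 192 188 190 186 173 187 192 194 192 194 191]
 [189 195 192 189 154  91  77  76  95 143 190 192 192 190]
 [186 191 190 135  67  77  78  76  78  83 145 191 192 190]
 [183 191 185  83  77  74  75  75  75  78  88 167 191 193]
 [178 191 170  73  79  74  76  77  78  78  81 149 192 191]
 [183 196 164  77  75  74  77  78  79  78  77 145 190 189]
 [194 204 182  79  75  73  76  72  63  76  83 167 190 193]
 [182 165 147 114  76  68  59  56  58  66 117 188 192 191]
 [143 145 147 138 100  61  55  56  60  94 182 192 189 191]
 [147 148 138 131 132 123 113 114 123 129 167 191 191 190]
 [143 146 141 131 134 132 132 131 132 133 141 188 190 189]
 [143 148 146 132 134 131 133 135 131 133 134 186 191 189]]
[(array([416.0513, 246.5385]), array([ 9, 15, 10,  7, 39], dtype=int32))]
231 283
[[128 132 133 131 132 129 131 131 131 134 128 132 132 131]
 [130 132 131 133 133 133 134 129 132 132 131 135 131 129]
 [132 131 131 132 134 132 127 128 135 131 132 130 134 131]
 [131 132 131 132 110  75  61  66  86 123 133 147 155 129]
 [130 133 132 110  59  53  55  52  51  61 143 158 158 130]
 [132 131 131  72  56  52  55  56  59  60  95 156 155 132]
 [134 145 122  59  54  53  56  53  54  57  58 141 157 134]
 [153 155 121  58  55  60  64  60  63  64  64 139 156 132]
 [157 155 131  65  64  66  61  63  65  62  83 152 156 134]
 [102 106 104  60  49  51  51  52  51  53  83 184 201 152]
 [ 32  37  33  31  31  37  36  33  28  31  32 132 210 164]
 [ 31  36  32  40  39  37  33  34  37  34  17  79 210 170]
 [ 34  32  36  33  30  32  35  32  29  31  30  78 211 169]
 [ 32  31  37  30  28  29  31  30  33  22  24  62 202 204]]
[(array([229.6531, 287.7201]), array([  0,   6,  23,  21, 343], dtype=int32))]
```

Run:
```python
from g import *
c,w,z=incap("wa3",(415.0,241.2),(231.0,283.0)); print(c,w)
# w in tool frame = hole(tool +y) - hole(tool -y); cap frame: tool +y = cap -y, tool x=cap x : hole(-y foot)=(+12,-50) -> tool (12,50)
print("cap yaw err in tool (rad, about tool z)",np.arctan2(w[1],w[0])-np.arctan2(100,24))
p0=(plane(load("wa1"),[(340.1,189.2)],.014)+plane(load("wa1"),[(229.05,214.8)],.014))[0]/2; print(p0)
```

```text
[0.0003 0.0015 0.0463] [0.024 0.1   0.   ]
cap yaw err in tool (rad, about tool z) -7.865568589959793e-05
[ 0.4441 -0.3466  0.014 ]
```

The cap is held, but the fingers closed late and caught the fin about 15 mm too high. I'll set it down and regrip lower.

```bash
python3 -m jog '[[[0,0,0.03,0,0,0],[0,0,0.03,0,0,0],[0,0,0.015,0,0,0],[0,0,0.0075,0,0,0],[0,0,0,0,0,0],[0,0,0,0,0,0]]]' && python3 -m jog '[[[0,0,0,0,0,0],[0,0,0,0,0,0],[0,0,0.005,0,0,0],[0,0,0.009,0,0,0],[0,0,0,0,0,0],[0,0,0,0,0,0]]]' 0.04 && python3 -m jog '[[[0,0,0,0,0,0],[0,0,0,0,0,0],[0,0,0,0,0,0],[0,0,0,0,0,0],[0,0,0,0,0,0]]]' 0.0 45
```

```text
clock: 8.25
tool_pos: [0.4441, -0.3477, 0.0637]
eef_rot: [0.973, -0.23, 0.001, 0.0]
contact_force: [0.1, 0.7, -3.4]
opening: 0.248
finger_force: 45.0
clock: 9.0
tool_pos: [0.4435, -0.3471, 0.0487]
eef_rot: [0.973, -0.23, -0.0, -0.0]
contact_force: [0.5, -0.1, 0.3]
opening: 0.455
finger_force: 0.0
clock: 9.62
tool_pos: [0.4437, -0.3473, 0.0491]
eef_rot: [0.973, -0.23, 0.0, 0.0]
contact_force: [-0.2, -0.5, 0.7]
opening: 0.247
finger_force: 45.0
```

```bash
cat > t.py <<'E'
from h import *
SEAT=dict(a=(.649,-.1187,.0955),b=(.6242,.1039,.2828))
def F(s):
    x,y,w=SEAT[s]; T=np.eye(4); T[:3,:3]=(R.from_euler("z",w)*R.from_euler("y",-np.pi/6)).as_matrix(); T[:3,3]=x,y,.115; return T
def tgt(s,dx,dy,h,g):
    "TCP pose with the cap underside h above the face, cap offset dx,dy; g = TCP height over cap underside"
    f=F(s); T=f.copy(); T[:3,3]=f[:3,3]+f[:3,:3]@[dx,dy,h+g]; T[:3,:3]=f[:3,:3]@np.diag([1,-1,-1]); return T
def where(s,g):
    "cap underside in seat frame mm + tilt"
    T=pose(); f=F(s); p=f[:3,:3].T@(T[:3,3]-f[:3,3]); st=get_state()
    print("seat xyz mm",(p-[0,0,g])*1000,"rot",R.from_matrix((f[:3,:3]@np.diag([1,-1,-1])).T@T[:3,:3]).as_rotvec(),"F seat",f[:3,:3].T@st["contact_force"],st["clock"])
E
python3 - <<'E'
from t import *
T0=pose(); T0[2,3]+=.09
w=tgt("a",0,0,.08,.049);print(w[:3,3]); step(w,9,T0); step(tgt("a",0,0,.03,.049),2,w)
E
```

```text
[ 0.5848 -0.1249  0.2267]
9 x [0.0121, -0.0283, -0.0065] [0.0163, 0.0566, -0.0606]
2 x [0.0, 0.0, 0.025] [-0.0, -0.0, -0.0]
```

```bash
python3 -m jog '[[[0,0,-0.03,0,0,0],[0,0,-0.03,0,0,0],[0,0,-0.03,0,0,0],[0.0121,-0.0283,-0.0065,0.0163,0.0566,-0.0606],[0.0121,-0.0283,-0.0065,0.0163,0.0566,-0.0606],[0.0121,-0.0283,-0.0065,0.0163,0.0566,-0.0606],[0.0121,-0.0283,-0.0065,0.0163,0.0566,-0.0606],[0.0121,-0.0283,-0.0065,0.0163,0.0566,-0.0606],[0.0121,-0.0283,-0.0065,0.0163,0.0566,-0.0606],[0.0121,-0.0283,-0.0065,0.0163,0.0566,-0.0606],[0.0121,-0.0283,-0.0065,0.0163,0.0566,-0.0606],[0.0121,-0.0283,-0.0065,0.0163,0.0566,-0.0606]]]'; python3 -m jog '[[[0,0,0,0,0,0],[0,0,0,0,0,0]]]'
python3 - <<'E'
from t import *
where("a",.049); shot("wrist","wa4"); step(tgt("a",0,0,.03,.049),3); step(tgt("a",0,0,.03,.049),1)
E
```

```text
clock: 11.12
tool_pos: [0.5896, -0.1279, 0.2382]
eef_rot: [0.968, 0.049, 0.244, -0.018]
contact_force: [0.2, 0.5, -3.9]
opening: 0.242
finger_force: 45.0
clock: 11.38
tool_pos: [0.5905, -0.1303, 0.2385]
eef_rot: [0.968, 0.046, 0.245, -0.017]
contact_force: [0.6, -0.5, -3.3]
opening: 0.246
finger_force: 45.0
seat xyz mm [10.3964 -6.0082 87.6507] rot [ 0.01   -0.027   0.0024] F seat [-1.1367 -0.583  -3.1472] 11.375
3 x [-0.0031, -0.002, 0.0193] [-0.0032, 0.009, -0.0009]
1 x [-0.0088, -0.0058, 0.0579] [-0.0096, 0.0269, -0.0027]
```

```bash
python3 -m jog '[[[-0.0031,-0.002,0.0193,-0.0032,0.009,-0.0009],[-0.0031,-0.002,0.0193,-0.0032,0.009,-0.0009],[-0.0031,-0.002,0.0193,-0.0032,0.009,-0.0009],[0,0,0,0,0,0],[0,0,0,0,0,0]]]'
python3 - <<'E'
from t import *
from g import Tn
where("a",.049); shot("wrist","wa5")
d=load("wa4"); T=Tn("wa4"); g=cv2.cvtColor(d["frame"],cv2.COLOR_RGB2GRAY)
for q in((.0123,.0515,.035),(-.0117,-.0485,.035)):
    x,y=proj(d,[(T@[*q,1])[:3]])[0]; xi,yi=int(x)-25,int(y)-25
    n,_,st,ce=cv2.connectedComponentsWithStats((g[yi:yi+50,xi:xi+50]<85).astype(np.uint8)); print((x,y),[(ce[i]+[xi,yi],st[i][2:]) for i in range(1,n) if st[i,4]>30])
step(tgt("a",0,0,.030,.049),1);step(tgt("a",0,0,.016,.049),1)
E
```

```text
clock: 12.05
tool_pos: [0.6147, -0.1285, 0.2123]
eef_rot: [0.969, 0.046, 0.242, -0.02]
contact_force: [0.4, -0.3, -4.9]
opening: 0.249
finger_force: 45.0
seat xyz mm [18.2377 -6.5158 52.8119] rot [ 0.0161 -0.0334  0.0055] F seat [-2.1565 -0.2953 -4.4547] 12.05
(np.float64(420.3696989753817), np.float64(247.112343678309)) [(array([420.4444, 246.3939]), array([ 16,  16, 198], dtype=int32))]
(np.float64(225.87233644781017), np.float64(291.04285222852434)) [(array([222.071, 301.886]), array([  50,   32, 1254], dtype=int32))]
1 x [-0.0177, -0.006, 0.0237] [-0.0161, 0.0329, -0.0043]
1 x [-0.0173, -0.0058, 0.0377] [-0.0161, 0.0329, -0.0043]
```

Run:
```python
from h import *
s=get_state(); q=np.array(s["q"]); lo=np.array([-3.01,-.46,-1.47,.13,-1,.04,-2.66]);hi=np.array([3.01,2.08,1.51,2.56,4.14,2.09,2.66])
print(q,q-lo,hi-q,s["qd"])
```

```text
[ 0.3475  0.6196 -0.2075  2.0423 -0.9959  0.0432 -0.2821] [3.3575 1.0796 1.2625 1.9123 0.0041 0.0032 2.3779] [2.6625 1.4604 1.7175 0.5177 5.1359 2.0468 2.9421] [ 0.0025 -0.0082 -0.0052 -0.0014  0.0003  0.      0.0186]
```

```bash
cat > fk.py <<'E'
from h import *
from scipy.optimize import least_squares as LS
import itertools
LO=np.array([-3.01,-.46,-1.47,.13,-1,.04,-2.66]);HI=np.array([3.01,2.08,1.51,2.56,4.14,2.09,2.66])
def fk(q,L,S):
    T=np.eye(4)
    def rot(a,t): M=np.eye(4); M[:3,:3]=R.from_euler(a,t).as_matrix(); return M
    def tr(x,z): M=np.eye(4); M[0,3]=x;M[2,3]=z; return M
    h,d,e,f,a=L
    return tr(0,h)@rot("z",S[0]*q[0])@rot("y",q[1])@rot("z",S[1]*q[2])@tr(a,d)@rot("y",q[3])@tr(-a,e)@rot("z",S[2]*q[4])@rot("y",q[5])@tr(0,f)@rot("z",S[3]*q[6])
E
python3 - <<'E'
from fk import *
s=get_state()
D=[(np.array([1.13583883,.68997642,-.19456371,1.56633474,.15730645,.90248311,-.21510757]),np.array([.28205899,-.55703499,.23791849]),[.972644699,.232296089,-.000259563,-.000865]),(np.array(s["q"]),np.array(s["tool_pos"]),s["eef_rot"])]
for S in itertools.product([1,-1],repeat=4):
    def r(L): return np.concatenate([fk(q,L,S)[:3,3]-p for q,p,_ in D])
    o=LS(r,[.3,.4,.4,.3,0]); E=[(R.from_matrix(fk(q,o.x,S)[:3,:3]).inv()*R.from_quat(Q)) for q,p,Q in D]
    print(S,np.abs(r(o.x)).max().round(4),o.x,[e.as_rotvec() for e in E] if np.abs(r(o.x)).max()<.02 else "")
E
```

```text
(1, 1, 1, 1) 0.2792 [ 2.8145 -2.7301 -0.2744  0.6996  1.1466] 
(1, 1, 1, -1) 0.2792 [ 2.8145 -2.7301 -0.2744  0.6996  1.1466] 
(1, 1, -1, 1) 0.0177 [ 2.8376 -1.2114  0.0967  1.7054  0.2726] [array([-0.0285, -0.312 , -2.2978]), array([-0.0057,  0.0713,  2.559 ])]
(1, 1, -1, -1) 0.0177 [ 2.8376 -1.2114  0.0967  1.7054  0.2726] [array([-0.1045, -0.3306, -2.7236]), array([0.0128, 0.0623, 1.9951])]
(1, -1, 1, 1) 0.1321 [-2.3673 -1.3354 -2.9948 -1.4646  1.9415] 
(1, -1, 1, -1) 0.1321 [-2.3673 -1.3354 -2.9948 -1.4646  1.9415] 
(1, -1, -1, 1) 0.2038 [-3.2827 -0.9271 -3.4142 -1.7418  1.9946] 
(1, -1, -1, -1) 0.2038 [-3.2827 -0.9271 -3.4142 -1.7418  1.9946] 
(-1, 1, 1, 1) 0.006 [-1.2231  0.6409 -0.505  -0.5865  0.4302] [array([ 0.0003, -0.0003,  1.503 ]), array([ 0.3925, -0.3925, -2.312 ])]
(-1, 1, 1, -1) 0.006 [-1.2231  0.6409 -0.505  -0.5865  0.4302] [array([ 0.0002, -0.0003,  1.0727]), array([ 0.3076, -0.5587, -2.8572])]
(-1, 1, -1, 1) 0.0637 [-0.806   0.8807 -0.2135 -0.1821  0.163 ] 
(-1, 1, -1, -1) 0.0637 [-0.806   0.8807 -0.2135 -0.1821  0.163 ] 
(-1, -1, 1, 1) 0.0255 [-0.1803  0.4517  0.0203 -0.0616  0.2273] 
(-1, -1, 1, -1) 0.0255 [-0.1803  0.4517  0.0203 -0.0616  0.2273] 
(-1, -1, -1, 1) 0.0184 [-0.0365  0.6435  0.1466  0.1492  0.0728] [array([-0.   , -0.   ,  2.001]), array([-0.   , -0.   ,  2.135])]
(-1, -1, -1, -1) 0.0184 [-0.0365  0.6435  0.1466  0.1492  0.0728] [array([-0.    , -0.    ,  1.5708]), array([-0.    , -0.    ,  1.5708])]
```

The wrist is at its q5/q6 limits, so this branch runs into the singularity. I'll back off and roll the tool toward −y so that q5 enters its mid-range.

```bash
python3 -m jog '[[[0,0,-0.03,0,-0.1,0],[0,0,-0.03,0,-0.1,0],[0,0,0,0,0,0]]]'
cat >> fk.py <<'E'
def log():
    s=get_state(); open("q.log","a").write(json.dumps([list(map(float,s[k])) for k in("q","tool_pos","eef_rot")])+"\n"); print("q",np.array(s["q"]),s["clock"])
E
python3 -c "
from fk import *
log()"; python3 -m jog '[[[0,0,0,-0.1,0,0],[0,0,0,-0.1,0,0],[0,0,0,-0.1,0,0],[0,0,0,-0.1,0,0],[0,0,0,0,0,0]]]'
python3 -c "
from fk import *
from t import where
log(); where('a',.049)"
```

```text
clock: 12.48
tool_pos: [0.6017, -0.1306, 0.2419]
eef_rot: [0.983, 0.053, 0.177, -0.016]
contact_force: [1.2, -0.0, -3.8]
opening: 0.246
finger_force: 45.0
q [-0.0132  0.5907  0.3474  1.9443 -0.8657  0.4324 -0.4547] 12.475
clock: 13.1
tool_pos: [0.5987, -0.1257, 0.2355]
eef_rot: [0.968, 0.02, 0.18, 0.174]
contact_force: [0.4, -0.1, -3.5]
opening: 0.245
finger_force: 45.0
q [-0.492   0.7006  0.7392  2.058  -0.7922  0.1719 -0.7446] 13.1
seat xyz mm [16.3054 -2.171  80.7774] rot [-0.3689 -0.1714 -0.0447] F seat [-1.3755 -0.132  -3.2424] 13.1
```

```bash
cat >> fk.py <<'E'
def fk2(q,L):
    def rot(a,t): M=np.eye(4); M[:3,:3]=R.from_euler(a,t).as_matrix(); return M
    def tr(x,z): M=np.eye(4); M[0,3]=x;M[2,3]=z; return M
    h,a0,d,a1,e,a2,w,f=L
    return tr(0,h)@rot("z",-q[0])@tr(a0,0)@rot("y",q[1])@rot("z",-q[2])@tr(a1,d)@rot("y",q[3])@tr(a2,e)@rot("z",-q[4])@rot("y",q[5])@tr(w,f)@rot("z",-q[6]+np.pi/2)
E
python3 - <<'E'
from fk import *
D=[json.loads(l) for l in open("q.log")]
D.append([[1.13583883,.68997642,-.19456371,1.56633474,.15730645,.90248311,-.21510757],[.28205899,-.55703499,.23791849],[.972644699,.232296089,-.000259563,-.000865]])
D.append([[0.3475,0.6196,-0.2075,2.0423,-0.9959,0.0432,-0.2821],[.6147,-.1285,.2123],[0.969, 0.046, 0.242, -0.02]])
for fix in ([],[1,6],[1,3,5,6],[1,3,5]):
    free=[i for i in range(8) if i not in fix]
    def r(x): L=np.zeros(8); L[free]=x; return np.concatenate([fk2(q,L)[:3,3]-p for q,p,_ in D]+[1e-3*(x-.2)])
    o=LS(r,np.array([.3,0,.4,0,.4,0,0,.3])[free]); print(fix,free,o.x,np.abs(r(o.x)[:12]).max())
L=np.zeros(8); L[free]=o.x
print([ (R.from_matrix(fk2(q,L)[:3,:3]).inv()*R.from_quat(Q)).as_rotvec() for q,p,Q in D])
E
```

```text
[] [0, 1, 2, 3, 4, 5, 6, 7] [ 0.2166 -0.1056  0.692  -0.1196  0.3552 -0.0578 -0.0718  0.4054] 0.03629662054185612
[1, 6] [0, 2, 3, 4, 5, 7] [ 0.3587  0.4271  0.1321  0.2803 -0.0481  0.2236] 0.049203447271242706
[1, 3, 5, 6] [0, 2, 4, 7] [0.395  0.5322 0.3802 0.3193] 0.05061547925883328
[1, 3, 5] [0, 2, 4, 6, 7] [ 0.356   0.5279  0.3083 -0.0538  0.3438] 0.045948537100777676
[array([-0.,  0., -0.]), array([-0.,  0., -0.]), array([-0., -0.,  0.]), array([-0.    , -0.0005,  0.0007])]
```

```bash
python3 -m jog '[[[0,0,-0.01,-0.12,0,0],[0,0,-0.01,-0.12,0,0]]]' >/dev/null; python3 -c "
from fk import *
log()";  python3 -m jog '[[[0,0,-0.01,-0.12,0,0],[0,0,0,0,0,0]]]'
cat > fit.py <<'E'
from fk import *
D=[json.loads(l) for l in open("q.log")]
D.append([[1.13583883,.68997642,-.19456371,1.56633474,.15730645,.90248311,-.21510757],[.28205899,-.55703499,.23791849],[.972644699,.232296089,-.000259563,-.000865]])
D.append([[0.3475,0.6196,-0.2075,2.0423,-0.9959,0.0432,-0.2821],[.6147,-.1285,.2123],[0.969, 0.046, 0.242, -0.02]])
def fk3(q,L):
    rz=lambda t:R.from_euler("z",t); ry=lambda t:R.from_euler("y",t)
    h,y1,d,x1,y2,e,x2,w,y3,f=L
    r=rz(-q[0]); p=np.array([0,0,h])+r.apply([0,y1,0]); r=r*ry(q[1])*rz(-q[2]); p=p+r.apply([x1,y2,d]); r=r*ry(q[3]); p=p+r.apply([x2,0,e]); r=r*rz(-q[4])*ry(q[5]); p=p+r.apply([w,y3,f]); return p,r*rz(-q[6]+np.pi/2)
reg=np.array([.35,0,.4,0,0,.4,0,0,0,.3])
def res(x): return np.concatenate([fk3(q,x)[0]-p for q,p,_ in D]+[3e-3*(x-reg)])
L=LS(res,reg).x
if __name__=="__main__": print(L,len(D),np.abs(res(L)[:3*len(D)]).reshape(-1,3))
E
python3 -c "
from fk import *
log()"; python3 fit.py
```

```text
q [-0.7706  0.8838  1.0689  2.0756 -0.7921  0.1957 -0.897 ] 13.35
clock: 13.6
tool_pos: [0.5889, -0.1153, 0.2591]
eef_rot: [0.921, -0.013, 0.179, 0.347]
contact_force: [0.0, 0.2, -3.8]
opening: 0.242
finger_force: 45.0
q [-0.8741  1.0144  1.2009  2.0679 -0.7929  0.2432 -0.9662] 13.6
[ 0.3467 -0.0187  0.5627  0.0003 -0.0269  0.3444 -0.0006 -0.0001 -0.0005
  0.3258] 6 [[0.     0.0001 0.0001]
 [0.     0.     0.0001]
 [0.     0.     0.    ]
 [0.     0.     0.    ]
 [0.     0.     0.    ]
 [0.0001 0.     0.0001]]
```

```bash
cat >> fit.py <<'E'
def ik(T,q0,reg=0):
    Rt=R.from_matrix(T[:3,:3])
    def f(q):
        p,r=fk3(q,L); return np.concatenate([(p-T[:3,3])*5,(Rt.inv()*r).as_rotvec(),reg*(q-q0)])
    o=LS(f,np.clip(q0,LO+1e-3,HI-1e-3),bounds=(LO,HI),xtol=1e-10); return o.x,np.abs(o.fun[:6]).max()
E
python3 - <<'E'
from fit import *
from t import tgt
rng=np.random.default_rng(0)
for s in "ab":
  for h in(0,.08):
    S=[]
    for i in range(150):
        q,e=ik(tgt(s,0,0,h,.049),rng.uniform(LO,HI))
        if e<1e-4: S.append(q)
    S=np.array(S); S=S[np.argsort(S[:,2])]; m=np.minimum(S-LO,HI-S).min(1); print(s,h,len(S)); 
    k=np.argsort(-m)[:14]; k=k[np.argsort(S[k,2])]; print(np.c_[S[k],m[k]])
E
```

```text
a 0 57
[[ 0.4382  0.7473 -0.3963  2.0912  2.539   0.2033  2.4986  0.1614]
 [ 0.4366  0.747  -0.3935  2.0913  2.5469  0.2023  2.4903  0.1623]
 [ 0.4289  0.7453 -0.381   2.0916  2.5839  0.1982  2.4513  0.1582]
 [ 0.2578  0.7254 -0.1037  2.0994  3.5374  0.1991  1.4557  0.1591]
 [ 0.2248  0.7252 -0.0508  2.101   3.6758  0.2178  1.3096  0.1778]
 [ 0.2162  0.7254 -0.0368  2.1015  3.7082  0.2235  1.2751  0.1835]
 [ 0.2095  0.7256 -0.0262  2.1018  3.7317  0.2279  1.2501  0.1879]
 [ 0.1999  0.7259 -0.0107  2.1023  3.7643  0.2345  1.2153  0.1945]
 [ 0.1993  0.7259 -0.0098  2.1023  3.7663  0.235   1.2131  0.195 ]
 [ 0.1736  0.7273  0.0317  2.1036  3.8445  0.2541  1.129   0.2141]
 [ 0.1621  0.7282  0.0504  2.1042  3.8759  0.2633  1.0949  0.2233]
 [ 0.1562  0.7287  0.0598  2.1045  3.891   0.268   1.0785  0.228 ]
 [ 0.1457  0.7297  0.0769  2.105   3.9169  0.2768  1.0501  0.2231]
 [ 0.1246  0.732   0.1113  2.1061  3.9643  0.2949  0.9979  0.1757]]
a 0.08 52
[[ 0.4563  0.5786 -0.3648  2.1425  2.4023  0.0761  2.6152  0.0361]
 [ 0.4435  0.5765 -0.3446  2.143   2.5364  0.0695  2.4797  0.0295]
 [ 0.4374 
[... 1989 characters left out ...]
4354  0.1997  2.3543  0.1597]
 [-0.048   0.5357 -0.2448  2.2485  2.5863  0.1824  2.2008  0.1424]
 [-0.0501  0.5355 -0.2416  2.2486  2.5951  0.1816  2.192   0.1416]
 [-0.2844  0.536   0.113   2.2589  3.6562  0.1996  1.1188  0.1596]
 [-0.3079  0.5385  0.1491  2.26    3.7337  0.2118  1.0403  0.1718]
 [-0.3303  0.5413  0.1837  2.2611  3.8002  0.2247  0.9729  0.1847]
 [-0.3469  0.5437  0.2095  2.2618  3.8453  0.235   0.9272  0.195 ]
 [-0.3747  0.5483  0.2531  2.2632  3.9136  0.2536  0.8577  0.2136]
 [-0.3767  0.5486  0.2562  2.2632  3.918   0.2549  0.8533  0.2149]
 [-0.3983  0.5528  0.2905  2.2643  3.9651  0.2706  0.8054  0.1749]
 [-0.411   0.5555  0.3107  2.2649  3.9907  0.2801  0.7794  0.1493]]
```

```bash
cat > sim.py <<'E'
from fit import *
from t import tgt
def fkT(q): p,r=fk3(q,L); T=np.eye(4); T[:3,:3]=r.as_matrix(); T[:3,3]=p; return T
def rowT(r): T=np.eye(4); T[:3,3]=r[:3]; T[:3,:3]=R.from_rotvec(r[3:]).as_matrix(); return T
def simrows(q,rows,lam=.02):
    T=fkT(q); Q=[q]
    for r in rows: T=T@rowT(r); q,e=ik(T,q,lam); Q.append(q)
    return np.array(Q),T
E
python3 - <<'E'
from sim import *
D=[json.loads(l)[0] for l in open("q.log")]
for lam in(.01,.05): print(simrows(np.array(D[0]),[[0,0,0,-.1,0,0]]*4,lam)[0][-1],D[1])
Q=simrows(np.array(D[1]),[[0,0,-.01,-.12,0,0]]*3)[0]; print(Q[2],D[2],Q[3],D[3])
# before: reproduce approach from lifted grasp
q0=np.array([0.3475,0.6196,-0.2075,2.0423,-0.9959,0.0432,-0.2821]); print(simrows(q0,[[0,0,-.03,0,-.1,0]]*2)[0][-1],D[0])
E
```

```text
[-0.5035  0.7032  0.7682  2.053  -0.8292  0.1784 -0.71  ] [-0.4920166989544794, 0.7005964433124928, 0.7392251522213064, 2.0579994867170854, -0.7922250107342086, 0.17190071223503803, -0.7446363441900307]
[-0.5015  0.702   0.7653  2.0537 -0.8309  0.1765 -0.7074] [-0.4920166989544794, 0.7005964433124928, 0.7392251522213064, 2.0579994867170854, -0.7922250107342086, 0.17190071223503803, -0.7446363441900307]
[-0.7784  0.8852  1.0644  2.0772 -0.7972  0.1952 -0.8902] [-0.7705775278526314, 0.88375030356638, 1.068937186069966, 2.0756150584575113, -0.7920727892139888, 0.19572291774742379, -0.8969649656267004] [-0.8794  1.0095  1.2009  2.071  -0.7937  0.2419 -0.9666] [-0.874105956128999, 1.0143944679479444, 1.2008884868904728, 2.0678929978316343, -0.7929040547649087, 0.243182256099792, -0.9662172788243485]
[-0.0317  0.5544  0.3674  1.8862 -0.6229  0.5421 -0.7057] [-0.013222185025246759, 0.5906879093079479, 0.3474493039050044, 1.9443097236860225, -0.8657301568406741, 0.4324158655446103, -0.4546635662476097]
```

```bash
cat > plan.py <<'E'
from sim import *
Rz=np.diag([-1,-1,1,1.])
def run(q,ways,show=True):
    "ways: list of (T target, n). constant screws, rounded"
    T=fkT(q); out=[]; A=[q]
    for W,n in ways:
        r=np.real(fmp(np.linalg.inv(T)@W,1/n)); row=np.round(np.r_[r[:3,3],R.from_matrix(r[:3,:3]).as_rotvec()],4)
        Q,T=simrows(A[-1],[row]*n); A+=list(Q[1:]); out.append((n,row.tolist()))
    A=np.array(A)
    if show:
        for n,row in out: print(n,"x",row,"rot",np.linalg.norm(row[3:]).round(3))
        k=np.cumsum([0]+[n for n,_ in out]); print(A[k]); print("max dq",np.abs(np.diff(A,axis=0)).max(0)); print("zmin",min(fkT(a)[2,3] for a in A),"final err",np.abs(fkT(A[-1])-ways[-1][0]).max())
    return A
E
python3 - <<'E'
from plan import *
q0=np.array(get_state()["q"])
G=tgt("a",0,0,.08,.049)@Rz
g,e=ik(G,[.2578,.56,-.15,2.14,3.6,.08,-1.75],.001); print("goal",g,e)
v1=np.array([0.1,.45,.1,1.85,.4,.6,.7]); v2=np.array([.2,.45,-.1,1.9,1.6,.5,.2]); v3=np.array([.25,.5,-.15,2.1,2.7,.3,-1.])
for v in(v1,v2,v3): print(fkT(v)[:3,3], fkT(v)[:3,2])
run(q0,[(fkT(v1),12),(fkT(v2),6),(fkT(v3),6),(G,6)])
E
```

```text
goal [ 0.3621  0.5667 -0.2191  2.1456  3.618   0.0704 -1.7526] 4.870649397172075e-07
[ 0.5587 -0.2283  0.3243] [ 0.2167 -0.3068 -0.9268]
[ 0.6691 -0.2794  0.4077] [ 0.5819 -0.5194 -0.6257]
[ 0.6662 -0.1641  0.3222] [ 0.7105 -0.1623 -0.6848]
12 x [-0.0134, 0.005, -0.0014, 0.03, 0.0339, -0.1959] rot 0.201
6 x [-0.0251, -0.0006, -0.0011, 0.013, -0.0878, -0.0977] rot 0.132
6 x [0.0087, 0.0223, 0.002, -0.0632, -0.0124, 0.0189] rot 0.067
6 x [0.0207, 0.0073, 0.0038, -0.0366, 0.0415, -0.0164] rot 0.058
[[-0.8741  1.0144  1.2009  2.0679 -0.7929  0.2432 -0.9662]
 [-0.3304  0.5697  0.8266  1.8679 -0.3629  0.5611  1.442 ]
 [-0.3704  0.5747  0.8347  1.8968 -0.2029  0.04    1.8535]
 [ 0.0459  0.4828  0.1607  1.963  -1.      0.04    2.6526]
 [ 0.1866  0.5301  0.0509  2.0499 -0.8301  0.2534  2.66  ]]
max dq [0.0921 0.0956 0.1371 0.0861 0.6263 0.1359 0.6201]
zmin 0.24387232531135822 final err 0.09776935888519028
```

```bash
cat > search.py <<'E'
from plan import *
import sys,multiprocessing as mp
def tp(p,yaw,pitch,roll):
    T=tool(p,0); T[:3,:3]=(R.from_euler("z",yaw)*R.from_euler("x",roll)*R.from_euler("y",-pitch)*R.from_euler("x",np.pi)).as_matrix(); return T
def n_of(A,B):
    D=np.linalg.inv(A)@B; return int(max(np.ceil(np.linalg.norm(R.from_matrix(D[:3,:3]).as_rotvec())/.16),np.ceil(np.linalg.norm(B[:3,3]-A[:3,3])/.045)))
def trial(a):
    seed,q0,G=a; rng=np.random.default_rng(seed); yg=SEATYAW
    u=rng.uniform
    V=[]
    for rr,pp,yy in(((-1.,.4),(-.2,.3),(0,2.5)),((-1.2,0),(0,.9),(1,3.2))):
        b=u(*yy); V.append((u([.45,YB-.12,.27],[.62,YB+.15,.42]),b,u(*pp),u(*rr)))
    W=[]; A=fkT(q0)
    def roll_t(v): # pitch/roll in seat-ish heading, tool spun by b
        p,b,pi,ro=v; T=tp(p,.1,pi,ro); S=np.eye(4); S[:3,:3]=R.from_euler("z",-b).as_matrix(); return T@S
    for v in V: T=roll_t(v); W.append((T,n_of(A,T))); A=T
    W.append((G,n_of(A,G)))
    Q=run(q0,W,False); err=np.abs(fkT(Q[-1])-G).max(); dq=(np.abs(np.diff(Q,axis=0))/np.array([.225,.225,.275,.275,.275,.275,.275])).max()
    m=np.minimum(Q-LO,HI-Q).min(); return err,dq,m,sum(n for _,n in W),seed,Q[-1]
YB=-.12; SEATYAW=.0955
if __name__=="__main__":
    q0=np.array(get_state()["q"]); G=tgt("a",0,0,.08,.049)@Rz
    with mp.Pool() as p: Rr=p.map(trial,[(i,q0,G) for i in range(int(sys.argv[1]))],chunksize=4)
    ok=[r for r in Rr if r[0]<.003 and r[2]>.002]; print(len(ok)); ok.sort(key=lambda r:max(r[1],1)*r[3])
    for r in ok[:8]: print(r[0].round(4),r[1].round(2),r[2].round(3),r[3],r[4],r[5])
E
nproc; time timeout 300 python3 search.py 32
```

```text
4
4
0.0005 1.48 0.025 34 22 [ 0.4308  0.5745 -0.3263  2.144   2.6705  0.0655 -0.7987]
0.0008 2.48 0.022 27 24 [ 0.4254  0.5738 -0.3182  2.1429  2.7191  0.0623 -0.8476]
0.0007 3.64 0.021 30 14 [ 0.4114  0.572  -0.2955  2.1444  2.9424  0.0609 -1.0721]
0.0011 4.65 0.02 28 5 [ 0.3894  0.5695 -0.261   2.1447  3.2715  0.0602 -1.4038]
real	0m8.704s
user	0m33.862s
sys	0m0.089s
```

```bash
sed -i 's/tgt("a",0,0,.08/tgt("a",0,0,.045/' search.py; timeout 400 python3 search.py 800
```

```text
72
0.0005 0.94 0.003 30 465 [ 0.4752  0.6586 -0.4232  2.1223  2.3449  0.1518 -0.457 ]
0.0006 1.18 0.084 29 258 [ 0.4215  0.6484 -0.3365  2.1251  2.6846  0.1236 -0.8063]
0.0003 1.28 0.002 28 781 [ 0.379   0.6427 -0.2705  2.127   3.0207  0.116  -1.1497]
0.0003 1.18 0.058 31 530 [ 0.4221  0.6488 -0.3367  2.1261  2.6958  0.1251 -0.8168]
0.0007 1.22 0.106 31 670 [ 0.4667  0.6568 -0.4093  2.1221  2.3856  0.1459 -0.4997]
0.0004 1.28 0.043 30 567 [ 0.3477  0.6387 -0.2208  2.1296  3.2808  0.1195 -1.4148]
0.0006 1.3 0.056 30 599 [ 0.4627  0.6563 -0.404   2.1239  2.4107  0.1456 -0.5255]
0.0007 1.21 0.124 33 414 [ 0.4978  0.6636 -0.4607  2.1209  2.2323  0.1685 -0.3411]
```

```bash
cat >> search.py <<'E'
def detail(seed,q0,G,k=1.2):
    rng=np.random.default_rng(seed);u=rng.uniform;W=[];A=fkT(q0)
    for rr,pp,yy in(((-1.,.4),(-.2,.3),(0,2.5)),((-1.2,0),(0,.9),(1,3.2))):
        b=u(*yy); p=u([.45,YB-.12,.27],[.62,YB+.15,.42]); pi=u(*pp); ro=u(*rr)
        S=np.eye(4); S[:3,:3]=R.from_euler("z",-b).as_matrix(); T=tp(p,.1,pi,ro)@S; W.append((T,int(np.ceil(k*n_of(A,T))))); A=T
    W.append((G,int(np.ceil(k*n_of(A,G))))); return W
def clear(Q,seat,g=.049):
    from t import F
    c=np.array([[x,y,z,1] for x in(-.028,.028) for y in(-.062,-.032,.032,.062) for z in(g,)]).T
    cr=np.array([[x,y,g-.034,1] for x in(-.028,.028) for y in(-.02,0,.02)]).T
    for i,q in enumerate(Q):
        T=fkT(q); w=(T@c)[:3]; s=(np.linalg.inv(F(seat))@T@c)[:3]; s2=(np.linalg.inv(F(seat))@T@cr)[:3]
        print(i,"zmin",w[2].min().round(3),"foot seat z",s[2].min().round(3),"crown",s2[2].min().round(3),"TCP",T[:3,3],"zaxis",T[:3,2])
E
python3 - <<'E'
from search import *
q0=np.array(get_state()["q"]); G=tgt("a",0,0,.045,.049)@Rz
for sd in(414,258):
    print("seed",sd); Q=run(q0,detail(sd,q0,G)); clear(Q[::2],"a")
E
```

```text
seed 414
12 x [-0.0008, -0.0013, -0.0089, 0.0951, 0.0253, -0.0861] rot 0.131
18 x [0.0012, 0.0012, 0.0012, 0.0357, -0.0876, -0.0823] rot 0.125
10 x [0.0002, 0.0038, 0.0142, -0.114, -0.022, 0.0129] rot 0.117
[[-0.8741  1.0144  1.2009  2.0679 -0.7929  0.2432 -0.9662]
 [ 0.091   0.5472  0.3153  1.6023 -0.5227  1.2033  0.2469]
 [-0.755   0.8011  0.4339  1.9728  1.0125  1.0357  0.2515]
 [ 0.4954  0.6641 -0.4575  2.1228  2.2528  0.1689 -0.3623]]
max dq [0.224  0.1261 0.2133 0.0904 0.2155 0.1458 0.1411]
zmin 0.19611820604328845 final err 0.0006596169767226767
0 zmin 0.176 foot seat z 0.073 crown 0.125 TCP [ 0.5889 -0.1153  0.2591] zaxis [ 0.3206 -0.6427 -0.6959]
1 zmin 0.19 foot seat z 0.089 crown 0.138 TCP [ 0.5817 -0.1028  0.2698] zaxis [ 0.3742 -0.4809 -0.7929]
2 zmin 0.207 foot seat z 0.113 crown 0.155 TCP [ 0.5731 -0.0933  0.2826] zaxis [ 0.3827 -0.302  -0.8731]
3 zmin 0.227 foot seat z 0.142 crown 0.177 TCP [ 0.5641 -0.0873  0.297 ] zaxis [ 0.3455 -0.1182 -0.9309]
4 zmin 0.25 foot seat z 0.152 crown 0.193 TCP [ 0.5556 -0.085   0.3127] zaxis [ 0.265   0.058  -0.9625]
5 zmin 0.274 foot 
[... 3524 characters left out ...]
 0.253 TCP [ 0.5369 -0.1303  0.3808] zaxis [ 0.2454 -0.7041 -0.6663]
13 zmin 0.333 foot seat z 0.222 crown 0.273 TCP [ 0.5385 -0.1369  0.4039] zaxis [ 0.3681 -0.7486 -0.5514]
14 zmin 0.32 foot seat z 0.208 crown 0.26 TCP [ 0.5496 -0.1458  0.3928] zaxis [ 0.4731 -0.6838 -0.5555]
15 zmin 0.272 foot seat z 0.162 crown 0.212 TCP [ 0.5682 -0.1533  0.3447] zaxis [ 0.5312 -0.5223 -0.667 ]
16 zmin 0.226 foot seat z 0.118 crown 0.165 TCP [ 0.5841 -0.1517  0.295 ] zaxis [ 0.5553 -0.3408 -0.7586]
17 zmin 0.181 foot seat z 0.079 crown 0.12 TCP [ 0.5957 -0.1413  0.2452] zaxis [ 0.5438 -0.1478 -0.8261]
18 zmin 0.14 foot seat z 0.045 crown 0.079 TCP [ 0.6019 -0.123   0.1967] zaxis [ 0.4973  0.0477 -0.8663]
```

```bash
python3 -m jog '[[[-0.0008,-0.0013,-0.0089,0.0951,0.0253,-0.0861],[-0.0008,-0.0013,-0.0089,0.0951,0.0253,-0.0861],[-0.0008,-0.0013,-0.0089,0.0951,0.0253,-0.0861],[-0.0008,-0.0013,-0.0089,0.0951,0.0253,-0.0861],[-0.0008,-0.0013,-0.0089,0.0951,0.0253,-0.0861],[-0.0008,-0.0013,-0.0089,0.0951,0.0253,-0.0861],[-0.0008,-0.0013,-0.0089,0.0951,0.0253,-0.0861],[-0.0008,-0.0013,-0.0089,0.0951,0.0253,-0.0861],[-0.0008,-0.0013,-0.0089,0.0951,0.0253,-0.0861],[-0.0008,-0.0013,-0.0089,0.0951,0.0253,-0.0861],[-0.0008,-0.0013,-0.0089,0.0951,0.0253,-0.0861],[-0.0008,-0.0013,-0.0089,0.0951,0.0253,-0.0861]]]'
python3 -m jog '[[[0.0012,0.0012,0.0012,0.0357,-0.0876,-0.0823],[0.0012,0.0012,0.0012,0.0357,-0.0876,-0.0823],[0.0012,0.0012,0.0012,0.0357,-0.0876,-0.0823],[0.0012,0.0012,0.0012,0.0357,-0.0876,-0.0823],[0.0012,0.0012,0.0012,0.0357,-0.0876,-0.0823],[0.0012,0.0012,0.0012,0.0357,-0.0876,-0.0823],[0.0012,0.0012,0.0012,0.0357,-0.0876,-0.0823],[0.0012,0.0012,0.0012,0.0357,-0.0876,-0.0823],[0.0012,0.0012,0.0012,0.0357,-0.0876,-0.0823]]]'
python3 - <<'E'
from search import *
log(); q0=np.array(get_state()["q"]); G=tgt("a",0,0,.045,.049)@Rz
V2=detail(414,np.array([-.8741,1.0144,1.2009,2.0679,-.7929,.2432,-.9662]),G)[1][0]
run(q0,[(V2,9),(G,10)])
E
```

```text
clock: 15.1
tool_pos: [0.5423, -0.0961, 0.3542]
eef_rot: [0.812, 0.558, 0.105, -0.138]
contact_force: [0.6, 0.5, -3.8]
opening: 0.245
finger_force: 45.0
clock: 16.23
tool_pos: [0.5518, -0.0839, 0.3401]
eef_rot: [0.507, 0.825, -0.25, 0.004]
contact_force: [-0.7, 1.0, -3.7]
opening: 0.248
finger_force: 45.0
q [-0.3154  0.6556  0.3026  1.4733  0.2402  1.3304  0.3303] 16.225
9 x [0.0016, 0.0019, 0.0014, 0.0367, -0.0871, -0.0838] rot 0.126
10 x [0.0003, 0.0038, 0.0142, -0.1139, -0.0221, 0.0129] rot 0.117
[[-0.3154  0.6556  0.3026  1.4733  0.2402  1.3304  0.3303]
 [-0.7079  0.7846  0.352   1.9683  1.0416  1.0893  0.2233]
 [ 0.503   0.6667 -0.4692  2.123   2.2323  0.1754 -0.3392]]
max dq [0.2131 0.0588 0.1964 0.076  0.2048 0.1363 0.1311]
zmin 0.19579964290294805 final err 0.0006067450527892093
```

On track. The last leg stops short of the target so I can check before the final approach.

```bash
python3 -m jog '[[[0.0016,0.0019,0.0014,0.0367,-0.0871,-0.0838],[0.0016,0.0019,0.0014,0.0367,-0.0871,-0.0838],[0.0016,0.0019,0.0014,0.0367,-0.0871,-0.0838],[0.0016,0.0019,0.0014,0.0367,-0.0871,-0.0838],[0.0016,0.0019,0.0014,0.0367,-0.0871,-0.0838],[0.0016,0.0019,0.0014,0.0367,-0.0871,-0.0838],[0.0016,0.0019,0.0014,0.0367,-0.0871,-0.0838],[0.0016,0.0019,0.0014,0.0367,-0.0871,-0.0838],[0.0016,0.0019,0.0014,0.0367,-0.0871,-0.0838]]]'
python3 -m jog '[[[0.0003,0.0038,0.0142,-0.1139,-0.0221,0.0129],[0.0003,0.0038,0.0142,-0.1139,-0.0221,0.0129],[0.0003,0.0038,0.0142,-0.1139,-0.0221,0.0129],[0.0003,0.0038,0.0142,-0.1139,-0.0221,0.0129],[0.0003,0.0038,0.0142,-0.1139,-0.0221,0.0129],[0.0003,0.0038,0.0142,-0.1139,-0.0221,0.0129],[0.0003,0.0038,0.0142,-0.1139,-0.0221,0.0129],[0.0003,0.0038,0.0142,-0.1139,-0.0221,0.0129]]]'
python3 - <<'E'
from search import *
log(); q0=np.array(get_state()["q"]); G=tgt("a",0,0,.045,.049)@Rz
run(q0,[(G,3)])
E
```

```text
clock: 17.35
tool_pos: [0.5489, -0.077, 0.3131]
eef_rot: [0.039, 0.838, -0.526, 0.138]
contact_force: [-0.2, 0.4, -5.2]
opening: 0.246
finger_force: 45.0
clock: 18.35
tool_pos: [0.5866, -0.1266, 0.2227]
eef_rot: [-0.029, 0.965, -0.101, 0.239]
contact_force: [0.4, -0.6, -4.8]
opening: 0.246
finger_force: 45.0
q [ 0.069   0.566  -0.0278  2.1739  2.0964  0.2004 -0.3811] 18.35
3 x [-0.0005, 0.0021, 0.01, -0.0753, -0.0159, 0.0081] rot 0.077
[[ 0.069   0.566  -0.0278  2.1739  2.0964  0.2004 -0.3811]
 [ 0.4797  0.66   -0.4316  2.1229  2.324   0.1568 -0.4355]]
max dq [0.1521 0.0414 0.1501 0.0203 0.0915 0.0208 0.0344]
zmin 0.1964208548340004 final err 0.00026193905670590656
```

```bash
python3 -m jog '[[[-0.0005,0.0021,0.01,-0.0753,-0.0159,0.0081],[-0.0005,0.0021,0.01,-0.0753,-0.0159,0.0081],[-0.0005,0.0021,0.01,-0.0753,-0.0159,0.0081],[0,0,0,0,0,0],[0,0,0,0,0,0]]]'
cat >> t.py <<'E'
def whereR(s,g):
    T=pose(); f=F(s); p=f[:3,:3].T@(T[:3,3]-f[:3,3]); st=get_state()
    print("seat xyz mm",(p-[0,0,g])*1000,"rot",R.from_matrix((f[:3,:3]@np.diag([-1,1,-1])).T@T[:3,:3]).as_rotvec(),"F",f[:3,:3].T@st["contact_force"],"M",f[:3,:3].T@st["moment"],st["clock"],st["opening"])
E
python3 - <<'E'
from plan import *
from t import whereR
log(); whereR("a",.049); print("step to h16"); step(tgt("a",.0023,0,.016,.049)@Rz,2)
E
```

```text
clock: 18.98
tool_pos: [0.6026, -0.1234, 0.1957]
eef_rot: [-0.046, 0.965, 0.008, 0.258]
contact_force: [-0.9, 0.3, -4.0]
opening: 0.241
finger_force: 45.0
q [ 0.4624  0.6583 -0.4124  2.1236  2.3465  0.1578 -0.4626] 18.975
seat xyz mm [-0.0688 -0.2824 44.2456] rot [ 0.0076  0.0022 -0.0027] F [-2.7809  0.3573 -3.0325] M [ 0.0498  0.7245 -0.0377] 18.975 0.24080062221193577
step to h16
2 x [-0.0012, 0.0002, 0.0141] [-0.0038, -0.0011, 0.0013]
```

```bash
python3 -m jog '[[[-0.0012,0.0002,0.0141,-0.004,-0.001,0.001],[-0.0012,0.0002,0.0141,-0.004,-0.001,0.001],[0,0,0,0,0,0]]]' >/dev/null; python3 -c "
from t import *
whereR('a',.049)"; python3 -m jog '[[[0,0,0.002,0,0,0],[0,0,0.002,0,0,0],[0,0,0,0,0,0]]]'>/dev/null; python3 -c "
from t import *
whereR('a',.049)"; python3 -m jog '[[[0,0,0.002,0,0,0],[0,0,0,0,0,0]]]'>/dev/null; python3 -c "
from t import *
whereR('a',.049)"
```

```text
seat xyz mm [ 2.043   2.1085 12.6603] rot [-0.0033  0.0023 -0.0026] F [-1.844  0.352 -3.477] M [ 0.0544  0.7331 -0.0501] 19.35 0.24524780126137544
seat xyz mm [ 1.5587  1.2636 11.1607] rot [-0.0019  0.0019 -0.0025] F [-2.4753 -0.3581 12.9231] M [ 0.6251  0.9006 -0.0045] 19.725 0.24653509407794885
seat xyz mm [1.3586 0.326  9.8196] rot [-0.0003  0.0018 -0.002 ] F [-3.1754 -2.9285 21.001 ] M [0.5347 1.0588 0.0069] 19.975 0.24609533396935862
```

```bash
cat > w.sh <<'E'
python3 -c "
from t import *
import sys
whereR('$1',$2)"
E
python3 -m jog '[[[-0.001,0,-0.002,0,0,0],[0,0,0,0,0,0]]]'>/dev/null; sh w.sh a .049; for i in 1; do python3 -m jog '[[[-0.001,0,0,0,0,0],[0,0,0,0,0,0]]]'>/dev/null; sh w.sh a .049; done;  python3 -m jog '[[[-0.001,0,0,0,0,0],[0,0,0,0,0,0]]]'>/dev/null; sh w.sh a .049
```

```text
seat xyz mm [ 1.8286  0.8241 10.8662] rot [-0.0013  0.0031 -0.002 ] F [-4.6064 -1.3032  6.8408] M [0.2819 1.1311 0.0284] 20.225 0.2471168841529438
seat xyz mm [ 2.0427  0.7917 10.8155] rot [-0.0015  0.0044 -0.0019] F [-4.7143 -1.7719  7.1011] M [0.3025 1.432  0.0864] 20.475 0.24362273097592335
seat xyz mm [ 2.3301  0.7231 10.8033] rot [-0.0016  0.0055 -0.0017] F [-5.931  -1.013   8.5692] M [0.201  1.7092 0.054 ] 20.725 0.24278203604665022
```

```bash
python3 -m jog '[[[0,0,-0.003,0,0,0],[0,0,-0.001,0,0,0],[0,0,0,0,0,0]]]'>/dev/null; sh w.sh a .049; python3 -m jog '[[[0,0,0.002,0,0,0],[0,0,0.002,0,0,0],[0,0,0,0,0,0]]]'>/dev/null; sh w.sh a .049
```

```text
seat xyz mm [ 5.3997  0.9678 13.9117] rot [-0.0014  0.001  -0.0018] F [-0.9484 -0.6205 -3.4736] M [ 0.0331  0.8008 -0.0346] 21.1 0.2457172308682583
seat xyz mm [ 5.9319  1.5559 11.6193] rot [-0.0017 -0.0006 -0.003 ] F [-0.7092  1.0708 19.3626] M [ 0.1285  0.8802 -0.007 ] 21.475 0.24591976766548984
```

```bash
python3 -m jog '[[[0,0,-0.004,0,0,0],[0.002,-0.001,0,0,0,0],[0,0,0,0,0,0]]]'>/dev/null; sh w.sh a .049; python3 -m jog '[[[0,0,0.002,0,0,0],[0,0,0.002,0,0,0],[0,0,0,0,0,0]]]'>/dev/null; sh w.sh a .049;  python3 -m jog '[[[0,0,-0.004,0,0,0],[0.0045,0,0,0,0,0],[0,0,0,0,0,0]]]'>/dev/null; sh w.sh a .049; python3 -m jog '[[[0,0,0.002,0,0,0],[0,0,0.002,0,0,0],[0,0,0,0,0,0]]]'>/dev/null; sh w.sh a .049
```

```text
seat xyz mm [ 2.3117 -0.3657 13.5381] rot [-0.0015  0.0026 -0.001 ] F [-2.3841 -0.5482 -3.3446] M [ 0.0829  0.7684 -0.045 ] 21.85 0.24318532200421608
seat xyz mm [2.7929 0.0329 9.6227] rot [-0.0018  0.002  -0.0016] F [-2.584   0.3518 -3.884 ] M [0.0476 0.8185 0.0076] 22.225 0.2423423445975626
seat xyz mm [-2.3609 -0.1496 14.1035] rot [-0.0017  0.0026 -0.0013] F [-1.0853 -0.404  -3.3648] M [ 0.0279  0.7805 -0.0155] 22.6 0.24187127568819716
seat xyz mm [-1.7671  0.0786 11.6821] rot [-0.0011  0.0012 -0.0023] F [-3.4844  0.9563 18.8197] M [-0.0874  1.1051 -0.0319] 22.975 0.2485650643141435
```

In the keys at dx≈2.8 mm, with no contact force down to h=9.6. I'll go back there and press on.

```bash
python3 -m jog '[[[0,0,-0.004,0,0,0],[-0.0047,0,0,0,0,0],[0,0,0,0,0,0],[0,0,0.002,0,0,0],[0,0,0.002,0,0,0],[0,0,0,0,0,0]]]'>/dev/null; sh w.sh a .049; python3 -m jog '[[[0,0,0.002,0,0,0],[0,0,0.0015,0,0,0],[0,0,0,0,0,0]]]'>/dev/null; sh w.sh a .049; python3 -m jog '[[[0,0,0.002,0,0,0],[0,0,0,0,0,0]]]'>/dev/null; sh w.sh a .049
```

```text
seat xyz mm [ 2.7874 -0.0121  9.5903] rot [-0.0019  0.0023 -0.0014] F [-1.7506  0.1878 -3.585 ] M [ 0.0162  0.7744 -0.0357] 23.725 0.24894436845750784
seat xyz mm [ 3.0411 -0.0383  6.3774] rot [-0.0017  0.0018 -0.0016] F [-2.2903  0.4742 -3.1162] M [ 0.0806  0.7457 -0.0397] 24.1 0.2437322872636919
seat xyz mm [ 3.0993 -0.0783  4.9591] rot [-0.0013  0.0014 -0.0019] F [-1.9629  0.4209  4.8404] M [ 0.0124  0.9107 -0.0261] 24.35 0.24670598791531453
```

```bash
python3 -m jog '[[[0,0,0.002,0,0,0],[0,0,0.002,0,0,0],[0,0,0,0,0,0]]]'>/dev/null; sh w.sh a .049; python3 -m jog '[[[0,0,0.002,0,0,0],[0,0,0.001,0,0,0],[0,0,0,0,0,0]]]'>/dev/null; sh w.sh a .049
```

```text
seat xyz mm [ 3.1085 -0.083   1.0291] rot [-0.0013  0.0014 -0.0018] F [-2.677   0.1014  5.3181] M [ 0.0355  0.8745 -0.0585] 24.725 0.24693933801577564
seat xyz mm [ 2.949   0.3281 -0.034 ] rot [-0.0013  0.0009 -0.0027] F [-3.8591  1.8173 28.2205] M [-0.0181  1.1197 -0.0518] 25.1 0.24604767441963427
```

```bash
python3 -m jog '[[[0,0,0.0015,0,0,0],[0,0,0,0,0,0]]]'>/dev/null; sh w.sh a .049; python3 -m jog '[[[0,0,0.001,0,0,0],[0,0,0,0,0,0]]]'>/dev/null; sh w.sh a .049
```

```text
seat xyz mm [ 2.9535  0.3038 -0.1066] rot [-0.0009  0.0004 -0.0032] F [-5.3691  1.2357 43.5887] M [ 0.168   1.3186 -0.0646] 25.35 0.24858289024231991
seat xyz mm [ 2.9414  0.3581 -0.1605] rot [-0.0007  0.     -0.0035] F [-5.2031  1.5245 54.7657] M [ 0.1173  1.481  -0.0438] 25.6 0.24863056115909718
```

Cap_a is hard on its stop (55 N, no further travel). Unload, open, retreat, then look.

```bash
python3 -m jog '[[[0,0,-0.0045,0,0,0],[0,0,0,0,0,0]]]'>/dev/null; sh w.sh a .049; python3 -m jog '[[[0,0,0,0,0,0],[0,0,0,0,0,0],[0,0,-0.01,0,0,0],[0,0,-0.03,0,0,0],[0,0,-0.04,0,0,0],[0,0,-0.01,0,0,0],[0,0,0,0,0,0]]]' 0.06; sh w.sh a .049
python3 - <<'E'
from fk import *
log(); d=shot("wrist","wa6"); t=shot("top","t6"); T=t["frame"][150:240,210:400]
cv2.imwrite("pics/m6.png",np.hstack([cv2.resize(d["frame"],(400,300)),cv2.resize(T,(400,300),interpolation=cv2.INTER_CUBIC)])[:,:,::-1])
E
```

```text
seat xyz mm [ 3.0413 -0.0867 -0.0058] rot [-0.0013  0.0016 -0.0018] F [-3.1543 -0.0807 14.3338] M [-0.1459  0.8266 -0.0528] 25.85 0.240748426886527
clock: 26.72
tool_pos: [0.5831, -0.1254, 0.238]
eef_rot: [-0.047, 0.965, 0.012, 0.259]
contact_force: [0.3, -0.6, -0.4]
opening: 0.678
finger_force: 0.0
seat xyz mm [ 4.1318 -0.3696 90.5911] rot [-0.0004 -0.0004 -0.0021] F [-0.0368 -0.6168 -0.4821] M [ 0.0689  0.3313 -0.0366] 26.725 0.6775390809736017
q [ 0.4467  0.554  -0.3445  2.1354  2.2646  0.0438 -0.3912] 26.725
```

View pics/m6.png

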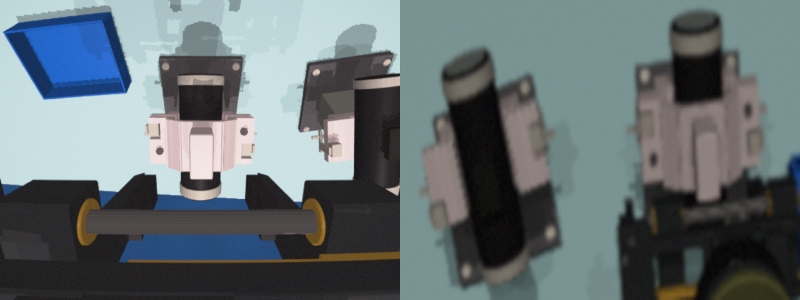

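Both views show cap_a sitting flush over its tube, with the keys showing in its notches. Next is a safe path to cap_b. I plan to grip cap_b with the tool tipped 30° so that the tool is upright at seat_b, which avoids the singularity.

```bash
cat > s2.py <<'E'
from search import *
B=(.407,.357); YB2=-.37
def mk(v):
    p,b,pi,ro=v; S=np.eye(4); S[:3,:3]=R.from_euler("z",-b).as_matrix(); return tp(p,.1,pi,ro)@S
def ways(seed,q0,G,k=1.):
    rng=np.random.default_rng(seed);u=rng.uniform; A=fkT(q0); W=[]
    U=A.copy(); U[:3,3]-=A[:3,2]*.03
    for rr,pp,yy,lo,hi in(((-1.2,0),(0,.9),(1,3.2),[.5,-.2,.32],[.62,.0,.45]),((-1.,.4),(-.3,.3),(-.5,3),[.45,-.1,.27],[.6,.25,.42])):
        T=mk((u(lo,hi),u(*yy),u(*pp),u(*rr))); W.append((T,int(np.ceil(k*n_of(A,T))))); A=T
    W.append((G,int(np.ceil(k*n_of(A,G))))); return W
def trial2(a):
    seed,q0,G,gi=a; W=ways(seed,q0,G); Q=run(q0,W,False); err=np.abs(fkT(Q[-1])-G).max(); dq=(np.abs(np.diff(Q,axis=0))/np.array([.225,.225,.275,.275,.275,.275,.275])).max()
    return err,dq,np.minimum(Q-LO,HI-Q)[1:].min(),sum(n for _,n in W),seed,gi,Q[-1]
if __name__=="__main__":
    q0=np.array(get_state()["q"]); H=tool([.40,.34,.22],YB2); Gs=[H,H@Rz]
    with mp.Pool() as p: Rr=p.map(trial2,[(i,q0,Gs[i%2],i%2) for i in range(int(sys.argv[1]))],chunksize=4)
    ok=[r for r in Rr if r[0]<.003]; print(len(ok)); ok.sort(key=lambda r:max(r[1],1)*r[3])
    for r in ok[:10]: print(r[0].round(4),r[1].round(2),r[2].round(3),r[3],r[4],r[5],r[6])
E
timeout 500 python3 s2.py 700
```

```text
678
0.0002 0.96 0.107 17 447 1 [-0.4527  0.6283 -0.5524  1.8761  0.4608  0.7665 -0.058 ]
0.0002 0.83 0.214 19 351 1 [-0.2667  0.719  -0.8989  1.8671  0.7101  0.9124 -0.308 ]
0.0002 0.95 0.092 19 497 1 [-0.3436  0.6725 -0.7475  1.8712  0.6052  0.8392 -0.2031]
0.0005 0.9 0.103 19 579 1 [-0.3893  0.6521 -0.664   1.8723  0.5456  0.8059 -0.1428]
0.0003 0.68 0.157 20 381 1 [-0.2748  0.7133 -0.8831  1.8674  0.6989  0.904  -0.2973]
0.0002 0.62 0.175 21 59 1 [-0.3285  0.6807 -0.7766  1.8691  0.6251  0.8536 -0.2229]
0.0003 0.74 0.118 21 107 1 [-0.4921  0.6169 -0.4857  1.8778  0.4095  0.7462 -0.0063]
0.0005 0.71 0.097 21 191 1 [-0.2495  0.7333 -0.9366  1.8656  0.7362  0.9332 -0.3338]
0.0004 0.8 0.124 21 609 1 [-0.2198  0.7577 -1.0016  1.8649  0.7776  0.9699 -0.3752]
0.0005 0.7 0.163 21 633 1 [-0.3281  0.6796 -0.7763  1.8696  0.6243  0.8531 -0.2221]
```

```bash
cat > gb.py <<'E'
from s2 import *
from t import F
X=R.from_euler("y",np.pi/6)*R.from_euler("x",np.pi)*R.from_euler("z",np.pi)   # tool axes in cap axes
GP=np.array([0,0,.066])                        # grasp point in cap frame
TC=GP+X.as_matrix()[:,2]*.019                  # TCP in cap frame
def capT(x,y,yaw,z=0.): T=np.eye(4); T[:3,:3]=R.from_euler("z",yaw).as_matrix(); T[:3,3]=x,y,z; return T
def tcp(C,tc=TC): T=C.copy(); T[:3,:3]=C[:3,:3]@X.as_matrix(); T[:3,3]=C[:3,3]+C[:3,:3]@tc; return T
def seatC(s,dx=0,dy=0,h=0): f=F(s).copy(); f[:3,3]+=f[:3,:3]@[dx,dy,h]; return f
E
python3 - <<'E'
from gb import *
print("TC",TC,X.as_matrix())
q0=np.array(get_state()["q"]); H=tool([.40,.34,.22],YB2)@Rz
W=ways(59,q0,H); Q=run(q0,W); clear(Q[::3],"a",.0)
C=capT(.407,.357,-.37)
up=C.copy(); up[2,3]+=.07; lift=C.copy(); lift[2,3]+=.12
print("chain"); Q=run(Q[-1],[(tcp(up),5),(tcp(C),2),(tcp(lift),3),(tcp(seatC("b",0,0,.06)),9),(tcp(seatC("b")),2)]); print(np.minimum(Q-LO,HI-Q).min(0))
E
```

```text
TC [-0.0095 -0.      0.0495] [[-0.866 -0.    -0.5  ]
 [-0.     1.    -0.   ]
 [ 0.5   -0.    -0.866]]
9 x [-0.0031, 0.007, -0.0132, 0.1089, -0.0372, 0.0948] rot 0.149
9 x [0.0302, 0.0143, -0.014, -0.0595, 0.0998, -0.0883] rot 0.146
3 x [0.0256, 0.0272, 0.0219, -0.0093, -0.0119, 0.033] rot 0.036
[[ 0.4468  0.5568 -0.3452  2.1352  2.2653  0.0437 -0.3915]
 [-0.3928  0.664  -0.216   1.8809  1.1269  1.3579 -0.852 ]
 [-0.038   0.6201 -0.8953  1.7852  0.5255  1.0461  0.1661]
 [-0.3285  0.6807 -0.7766  1.8691  0.6251  0.8536 -0.2229]]
max dq [0.1257 0.05   0.0956 0.1114 0.1619 0.1713 0.1308]
zmin 0.22013076654012115 final err 0.00021370778359797713
0 zmin 0.222 foot seat z 0.138 crown 0.172 TCP [ 0.583  -0.125   0.2364] zaxis [ 0.4961  0.0496 -0.8668]
1 zmin 0.25 foot seat z 0.153 crown 0.198 TCP [ 0.5709 -0.102   0.2739] zaxis [ 0.5533 -0.2778 -0.7853]
2 zmin 0.276 foot seat z 0.163 crown 0.211 TCP [ 0.5656 -0.0706  0.3067] zaxis [ 0.4652 -0.5856 -0.6638]
3 zmin 0.303 foot seat z 0.172 crown 0.216 TCP [ 0.5703 -0.0351  0.3351] zaxis [ 0.2493 -0.813  -0.5262]
4 zmin 0.255 foot seat z 0.14 cr
[... 500 characters left out ...]
 x [0.02, -0.0, -0.0346, 0.0, 0.0, 0.0] rot 0.0
9 x [-0.0191, -0.0291, -0.0108, 0.019, -0.0561, -0.0708] rot 0.092
2 x [-0.0149, -0.0001, 0.0261, -0.0001, 0.0001, -0.0002] rot 0.0
[[-0.3285  0.6807 -0.7766  1.8691  0.6251  0.8536 -0.2229]
 [-0.0967  1.0874 -0.9604  1.6504  0.4113  0.9683  0.1264]
 [-0.1188  1.1828 -0.9036  1.6594  0.4777  0.8762  0.1299]
 [-0.0809  1.0221 -0.9997  1.6294  0.3627  1.0424  0.1264]
 [ 0.3246  0.8555 -1.0483  1.746   0.8456  1.0642  0.8267]
 [ 0.2763  0.9485 -0.9924  1.6996  0.9173  1.0294  0.8086]]
max dq [0.0676 0.0854 0.0451 0.0461 0.0559 0.06   0.0956]
zmin 0.04965779065240644 final err 7.063657577343577e-05
[2.6815 0.8972 0.4217 0.6909 1.3627 0.8136 1.8333]
```

```bash
python3 -m jog '[[[-0.0031,0.007,-0.0132,0.1089,-0.0372,0.0948],[-0.0031,0.007,-0.0132,0.1089,-0.0372,0.0948],[-0.0031,0.007,-0.0132,0.1089,-0.0372,0.0948],[-0.0031,0.007,-0.0132,0.1089,-0.0372,0.0948],[-0.0031,0.007,-0.0132,0.1089,-0.0372,0.0948],[-0.0031,0.007,-0.0132,0.1089,-0.0372,0.0948],[-0.0031,0.007,-0.0132,0.1089,-0.0372,0.0948],[-0.0031,0.007,-0.0132,0.1089,-0.0372,0.0948],[-0.0031,0.007,-0.0132,0.1089,-0.0372,0.0948]]]' 0.06; python3 -m jog '[[[0.0302,0.0143,-0.014,-0.0595,0.0998,-0.0883],[0.0302,0.0143,-0.014,-0.0595,0.0998,-0.0883],[0.0302,0.0143,-0.014,-0.0595,0.0998,-0.0883],[0.0302,0.0143,-0.014,-0.0595,0.0998,-0.0883],[0.0302,0.0143,-0.014,-0.0595,0.0998,-0.0883],[0.0302,0.0143,-0.014,-0.0595,0.0998,-0.0883],[0.0302,0.0143,-0.014,-0.0595,0.0998,-0.0883]]]'
python3 - <<'E'
from gb import *
log(); q0=np.array(get_state()["q"]); run(q0,[(tool([.37,.33,.24],YB2)@Rz,5)])
E
```

```text
clock: 27.95
tool_pos: [0.5703, -0.0338, 0.3344]
eef_rot: [0.464, 0.74, -0.32, 0.368]
contact_force: [0.4, -0.8, 0.1]
opening: 0.68
finger_force: 0.0
clock: 28.82
tool_pos: [0.4959, 0.1879, 0.2674]
eef_rot: [0.217, 0.97, -0.083, 0.069]
contact_force: [0.4, -0.2, -0.8]
opening: 0.681
finger_force: 0.0
q [-0.1717  0.5977 -0.6705  1.8197  0.6802  1.0201 -0.0535] 28.825
5 x [0.0348, 0.0162, 0.0006, -0.0278, 0.0335, -0.014] rot 0.046
[[-0.1717  0.5977 -0.6705  1.8197  0.6802  1.0201 -0.0535]
 [-0.3341  0.6137 -0.7844  1.9286  0.5787  0.839  -0.2292]]
max dq [0.0357 0.0033 0.0232 0.0288 0.022  0.0364 0.0362]
zmin 0.24011007717089766 final err 0.0002543909916181142
```

```bash
python3 -m jog '[[[0.0348,0.0162,0.0006,-0.0278,0.0335,-0.014],[0.0348,0.0162,0.0006,-0.0278,0.0335,-0.014],[0.0348,0.0162,0.0006,-0.0278,0.0335,-0.014],[0.0348,0.0162,0.0006,-0.0278,0.0335,-0.014],[0.0348,0.0162,0.0006,-0.0278,0.0335,-0.014],[0,0,0,0,0,0],[0,0,0,0,0,0]]]'
python3 -c "
from h import *
shot('wrist','wb1')"
python3 -m jog '[[[-0.03,0.03,0.01,0,0,0],[-0.03,0.03,0.01,0,0,0],[0,0,0,0,0,0],[0,0,0,0,0,0]]]'
python3 - <<'E'
from h import *
shot("wrist","wb2")
for n in("wb1","wb2"):
    d=load(n); s=proj(d,[[.407,.357,.02]])[0]; c,o=holes(d,s); P=plane(d,c[:,0,:],.014); r=cv2.minAreaRect((P[:,:2]*1000).astype(np.float32)); print(n,s,cv2.boundingRect(c),o,r)
E
```

```text
clock: 29.7
tool_pos: [0.3716, 0.3287, 0.24]
eef_rot: [0.186, 0.983, -0.001, 0.002]
contact_force: [0.8, 0.4, 0.7]
opening: 0.681
finger_force: 0.0
clock: 30.25
tool_pos: [0.4488, 0.362, 0.2201]
eef_rot: [0.186, 0.983, -0.001, 0.002]
contact_force: [-1.3, 0.1, 0.5]
opening: 0.681
finger_force: 0.0
wb1 [362.0598 227.4162] (296, 200, 122, 72) [] ((415.6522521972656, 347.94696044921875), (123.13871002197266, 75.31744384765625), 69.36299133300781)
wb2 [301.4571 169.1477] (229, 141, 135, 68) [(array([242.0702, 160.5263]), np.int32(57)), (array([349.8571, 182.4762]), np.int32(21))] ((411.1084289550781, 349.85980224609375), (123.91437530517578, 61.680320739746094), 69.57440948486328)
```

Run:
```python
from h import *
for n in("wb1","wb2"):
    d=load(n); s=proj(d,[[.407,.357,.02]])[0]; c,o=holes(d,s); f=d["frame"]; g=cv2.cvtColor(f,cv2.COLOR_RGB2GRAY); inn=cv2.drawContours(g*0,[c],0,255,-1)
    for th in(85,95,105):
        k,_,st,ce=cv2.connectedComponentsWithStats(((g<th)&(inn>0)).astype(np.uint8)); print(n,th,[(ce[i].round(1).tolist(),st[i,2:].tolist()) for i in range(1,k) if st[i,4]>25])
```

```text
wb1 85 [([307.4, 218.7], [8, 7, 34]), ([349.2, 239.5], [4, 43, 95])]
wb1 95 [([390.1, 203.2], [16, 6, 39]), ([320.7, 203.1], [10, 4, 27]), ([355.6, 228.0], [26, 50, 287]), ([307.4, 218.9], [8, 7, 45])]
wb1 105 [([329.2, 204.5], [71, 7, 99]), ([390.9, 203.2], [21, 6, 52]), ([307.5, 218.7], [8, 8, 51]), ([355.8, 227.7], [27, 52, 314]), ([303.6, 248.1], [12, 3, 31])]
wb2 85 [([242.0, 160.4], [9, 9, 62]), ([350.0, 184.1], [8, 8, 47])]
wb2 95 [([305.5, 172.4], [3, 49, 81]), ([241.9, 160.5], [9, 10, 71]), ([350.0, 184.4], [9, 8, 54])]
wb2 105 [([305.1, 171.7], [9, 51, 105]), ([241.9, 160.5], [9, 10, 75]), ([350.1, 184.2], [9, 10, 65])]
```

Run:
```python
from h import *
a,b=load("wb1"),load("wb2")
print(tri([a,b],[(307.4,218.8),(241.95,160.5)]))
P=plane(b,[(241.95,160.5),(350.0,184.3)],.0137); print(P,np.linalg.norm(P[0]-P[1])); r=proj(a,[P[1]])[0]; print("pred in wb1",r)
g=cv2.cvtColor(a["frame"],cv2.COLOR_RGB2GRAY); x,y=int(r[0]),int(r[1]); print(g[y-10:y+11:2,x-12:x+13:2])
c=P.mean(0); print("centre",c,"yaw",np.arctan2(*(P[0]-P[1])[1::-1])) ; v=P[0]-P[1]; 
# holes of cap_b: +y foot at (+12,+50), -y at (-12,-50)
w=P[np.argmax(P[:,1])]-P[np.argmin(P[:,1])]; print("cap yaw",np.arctan2(w[1],w[0])-np.arctan2(100,24))
```

```text
(array([0.3797, 0.3085, 0.015 ]), [np.float64(7.51902403661651e-05), np.float64(7.519024036617647e-05)])
[[0.3797 0.3081 0.0137]
 [0.4371 0.3937 0.0137]] 0.102966566388707
pred in wb1 [404.5703 239.7566]
[[164 157 163 196 204 202 200 200 200 198 199 200 196]
 [165 158 166 191 202 199 200 200 201 200 200 201 199]
 [164 160 164 193 203 201 201 205 207 206 206 209 201]
 [166 160 165 202 206 196 168 202 206 206 205 204 203]
 [163 161 164 197 207 120  80  93 160 209 207 206 198]
 [163 160 167 196 188  85  85  82  97 199 208 208 200]
 [168 164 171 203 178  84  85  84  90 195 207 207 199]
 [172 168 180 201 203 118  83  82 135 206 207 204 197]
 [169 166 181 204 209 203 179 182 204 207 208 208 196]
 [172 168 182 207 208 209 207 207 208 207 207 206 194]
 [172 165 184 204 210 205 206 208 210 206 207 207 190]]
centre [0.4084 0.3509 0.0137] yaw -2.1611782947718314
cap yaw -0.3548369872560716
```

Run:
```python
from gb import *
q0=np.array(get_state()["q"]); C=capT(.4079,.3495,-.356); up=C.copy(); up[2,3]=.06
run(q0,[(tcp(up),6),(tcp(C),3)])
```

```text
6 x [0.0031, -0.0044, 0.0198, 0.0004, 0.088, -0.0029] rot 0.088
3 x [-0.0101, 0.0001, 0.0173, 0.0001, -0.0, 0.0001] rot 0.0
[[-0.3386  0.7367 -0.751   1.72    0.6126  0.935  -0.1415]
 [-0.095   1.0934 -0.9382  1.6588  0.4087  0.9563  0.1582]
 [-0.1151  1.1766 -0.8894  1.663   0.465   0.8788  0.1611]]
max dq [0.0541 0.0646 0.0368 0.0109 0.041  0.027  0.0592]
zmin 0.04953271967915884 final err 0.0001439675911797357
```

```bash
python3 -m jog '[[[0.0031,-0.0044,0.0198,0.0004,0.088,-0.0029],[0.0031,-0.0044,0.0198,0.0004,0.088,-0.0029],[0.0031,-0.0044,0.0198,0.0004,0.088,-0.0029],[0.0031,-0.0044,0.0198,0.0004,0.088,-0.0029],[0.0031,-0.0044,0.0198,0.0004,0.088,-0.0029],[0.0031,-0.0044,0.0198,0.0004,0.088,-0.0029],[0,0,0,0,0,0],[0,0,0,0,0,0]]]'
python3 - <<'E'
from gb import *
C=capT(.4079,.3495,-.356); step(tcp(C),3); print(R.from_matrix(pose()[:3,:3].T@tcp(C)[:3,:3]).as_rotvec())
E
```

```text
clock: 31.3
tool_pos: [0.3993, 0.3541, 0.1109]
eef_rot: [0.17, 0.951, 0.047, -0.254]
contact_force: [-0.5, 0.6, 0.3]
opening: 0.678
finger_force: 0.0
3 x [-0.0102, -0.0005, 0.0177] [0.0006, 0.0006, 0.0007]
[0.0019 0.0019 0.0021]
```

```bash
python3 -m jog '[[[-0.0102,-0.0005,0.0177,0.0006,0.0006,0.0007],[-0.0102,-0.0005,0.0177,0.0006,0.0006,0.0007],[-0.0102,-0.0005,0.0177,0.0006,0.0006,0.0007],[0,0,0,0,0,0],[0,0,0,0,0,0]]]' && python3 -m jog '[[[0,0,0,0,0,0],[0,0,0,0,0,0],[0,0,0,0,0,0],[0,0,0,0,0,0],[0,0,0,0,0,0],[0,0,0,0,0,0],[0,0,0,0,0,0]]]' 0.0 55
python3 - <<'E'
from gb import *
T=pose(); C=capT(.4079,.3495,-.356); print("TCP in cap",np.linalg.inv(C)@T)
E
```

```text
clock: 31.92
tool_pos: [0.3987, 0.3523, 0.0483]
eef_rot: [0.172, 0.95, 0.045, -0.256]
contact_force: [-1.0, 0.1, 0.2]
opening: 0.681
finger_force: 0.0
clock: 32.8
tool_pos: [0.3993, 0.3527, 0.0485]
eef_rot: [0.172, 0.95, 0.046, -0.255]
contact_force: [2.2, 2.3, 1.5]
opening: 0.24
finger_force: 55.0
TCP in cap [[-0.8654  0.0017 -0.5011 -0.0091]
 [ 0.0015  1.      0.0009 -0.    ]
 [ 0.5011  0.     -0.8654  0.0485]
 [ 0.      0.      0.      1.    ]]
```

Run:
```python
from gb import *
tc=np.array([-.0091,0,.0485]); q0=np.array(get_state()["q"]); C=capT(.4079,.3495,-.356); l=C.copy(); l[2,3]=.13
Q=run(q0,[(tcp(l,tc),4),(tcp(seatC("b",0,0,.07),tc),11),(tcp(seatC("b",0,0,.03),tc),2)])
from t import F
for q in Q[4:]:
    T=fkT(q); M=np.linalg.inv(tcp(np.eye(4),tc)); c=T@M@np.array([[x,y,0,1] for x in(-.028,.028) for y in(-.062,.062)]).T; print(c[2].min().round(3),(np.linalg.inv(F("b"))@c)[:3].min(1))
```

```text
4 x [0.0163, 0.0, -0.0281, 0.0002, -0.0003, -0.0004] rot 0.001
11 x [-0.0148, -0.0235, -0.0084, 0.0152, -0.046, -0.0567] rot 0.075
2 x [-0.0102, -0.0, 0.0175, -0.0, 0.0002, -0.0001] rot 0.0
[[-0.1167  1.1763 -0.8826  1.6625  0.4581  0.8748  0.1679]
 [-0.0764  1.0011 -0.9845  1.6278  0.3361  1.0584  0.1647]
 [ 0.325   0.8318 -1.036   1.7528  0.8197  1.0557  0.8437]
 [ 0.2903  0.8948 -0.997   1.7242  0.8694  1.0309  0.828 ]]
max dq [0.0385 0.0455 0.0261 0.0328 0.0458 0.0504 0.0755]
zmin 0.0484355929840492 final err 9.133740858457973e-05
0.13 [-0.1647  0.2298  0.0528]
0.128 [-0.1619  0.1998  0.0549]
0.127 [-0.1572  0.1703  0.0567]
0.127 [-0.1504  0.1412  0.0583]
0.127 [-0.1417  0.1127  0.0597]
0.129 [-0.1309  0.085   0.061 ]
0.132 [-0.1183  0.058   0.0622]
0.135 [-0.1037  0.0319  0.0635]
0.14 [-0.0874  0.0068  0.065 ]
0.146 [-0.0693 -0.0172  0.0666]
0.153 [-0.0496 -0.0402  0.0684]
0.162 [-0.0282 -0.0619  0.0705]
0.144 [-0.0281 -0.0619  0.0503]
0.127 [-0.028  -0.0619  0.03  ]
```

```bash
python3 -m jog '[[[0.0163,0,-0.0281,0,0,0],[0.0163,0,-0.0281,0,0,0],[0.0163,0,-0.0281,0,0,0],[0.0163,0,-0.0281,0,0,0],[-0.0148,-0.0235,-0.0084,0.0152,-0.046,-0.0567],[-0.0148,-0.0235,-0.0084,0.0152,-0.046,-0.0567],[-0.0148,-0.0235,-0.0084,0.0152,-0.046,-0.0567],[-0.0148,-0.0235,-0.0084,0.0152,-0.046,-0.0567],[-0.0148,-0.0235,-0.0084,0.0152,-0.046,-0.0567],[-0.0148,-0.0235,-0.0084,0.0152,-0.046,-0.0567]]]'; python3 -m jog '[[[-0.0148,-0.0235,-0.0084,0.0152,-0.046,-0.0567],[-0.0148,-0.0235,-0.0084,0.0152,-0.046,-0.0567],[-0.0148,-0.0235,-0.0084,0.0152,-0.046,-0.0567],[-0.0148,-0.0235,-0.0084,0.0152,-0.046,-0.0567],[-0.0148,-0.0235,-0.0084,0.0152,-0.046,-0.0567],[0,0,0,0,0,0],[0,0,0,0,0,0]]]'
cat > wb.py <<'E'
from t import *
import sys
X=R.from_euler("y",np.pi/6)*R.from_euler("x",np.pi)*R.from_euler("z",np.pi); tc=np.array([-.0091,0,.0485])
def whereB():
    T=pose(); f=F("b"); st=get_state(); Rc=T[:3,:3]@X.as_matrix().T; p=T[:3,3]-Rc@tc
    print("cap in seat mm",f[:3,:3].T@(p-f[:3,3])*1000,"rot",R.from_matrix(f[:3,:3].T@Rc).as_rotvec(),"F",f[:3,:3].T@st["contact_force"],"M",f[:3,:3].T@st["moment"],st["clock"])
def mv(dx,dy,dz): print("tool move for seat mm",(dx,dy,dz),np.round(X.as_matrix().T@[dx,dy,dz],2))
if __name__=="__main__": whereB()
E
python3 - <<'E'
from wb import *
from gb import seatC,tcp
whereB(); shot("wrist","wb3"); step(tcp(seatC("b",0,0,.016),tc),3)
for v in((1,0,0),(0,1,0),(0,0,-1)): mv(*v)
E
```

```text
clock: 34.05
tool_pos: [0.4669, 0.1908, 0.1849]
eef_rot: [0.001, 0.993, 0.019, -0.12]
contact_force: [0.3, 0.4, -3.5]
opening: 0.244
finger_force: 55.0
clock: 34.92
tool_pos: [0.5572, 0.0845, 0.2124]
eef_rot: [-0.14, 0.99, -0.001, -0.002]
contact_force: [0.9, 0.4, -3.6]
opening: 0.248
finger_force: 55.0
cap in seat mm [-2.8038  0.0322 70.6747] rot [-0.0008  0.0049 -0.0007] F [-0.9323  0.1799 -3.5837] M [ 0.0761 -0.1586 -0.0932] 34.925
3 x [-0.0098, -0.0002, 0.0154] [-0.0, -0.0014, -0.0001]
tool move for seat mm (1, 0, 0) [-0.87 -0.   -0.5 ]
tool move for seat mm (0, 1, 0) [-0.  1. -0.]
tool move for seat mm (0, 0, -1) [-0.5   0.    0.87]
```

```bash
python3 -m jog '[[[-0.0098,-0.0002,0.0154,0,-0.0014,0],[-0.0098,-0.0002,0.0154,0,-0.0014,0],[-0.0098,-0.0002,0.0154,0,-0.0014,0],[0,0,0,0,0,0],[0,0,0,0,0,0]]]' >/dev/null; python3 wb.py; python3 -c "
from wb import *
from gb import seatC,tcp
step(tcp(seatC('b',-.0005,0,.0145),tc),1); step(tcp(seatC('b',-.0005,0,.0095),tc),3)"
```

```text
cap in seat mm [ 1.421  -0.65   15.9773] rot [-0.0005 -0.0021 -0.0007] F [-1.0149  0.6418 -2.2373] M [ 0.0388 -0.0904 -0.0894] 35.6
1 x [0.0008, 0.0006, 0.0022] [-0.0, 0.0021, -0.0009]
3 x [-0.0005, 0.0002, 0.0022] [-0.0, 0.0007, -0.0003]
```

```bash
python3 -m jog '[[[0.0008,0.0006,0.0022,0,0.0021,-0.0009],[0,0,0,0,0,0]]]' >/dev/null; python3 wb.py; python3 -m jog '[[[-0.001,0,0.0017,0,0,0],[-0.001,0,0.0017,0,0,0],[0,0,0,0,0,0]]]' >/dev/null; python3 wb.py
```

```text
cap in seat mm [-0.3759 -0.4994 14.7918] rot [-0.0008 -0.0005  0.0002] F [-1.6919 -0.3998 -2.4569] M [ 0.0278 -0.1005 -0.0319] 35.85
cap in seat mm [-0.2272 -0.3783 11.5086] rot [-0.0013  0.0001  0.0003] F [-0.7471 -0.7958  6.0143] M [-0.1724  0.6175  0.0951] 36.225
```

```bash
python3 -m jog '[[[0.0015,0,-0.0026,0,0,0],[0.0017,0.0003,0.001,0,0,0],[0,0,0,0,0,0],[-0.001,0,0.0017,0,0,0],[-0.0005,0,0.0009,0,0,0],[0,0,0,0,0,0]]]' >/dev/null; python3 wb.py; python3 -m jog '[[[0.0015,0,-0.0026,0,0,0],[-0.0035,0,-0.002,0,0,0],[0,0,0,0,0,0],[-0.001,0,0.0017,0,0,0],[-0.0005,0,0.0009,0,0,0],[0,0,0,0,0,0]]]' >/dev/null; python3 wb.py
```

```text
cap in seat mm [-2.4301 -0.1056 10.3412] rot [-0.0005 -0.0002 -0.0001] F [-2.5409  0.0286 -3.5978] M [ 0.0423 -0.0197 -0.0348] 36.975
cap in seat mm [ 1.859   0.0605 11.6547] rot [-0.0012  0.0001  0.0005] F [-1.1463 -0.194   7.1484] M [-0.2426  0.6626  0.0388] 37.725
```

```bash
python3 -m jog '[[[0.0015,0,-0.0026,0,0,0],[0.0037,0,0.0021,0,0,0],[0,0,0,0,0,0],[-0.001,0,0.0017,0,0,0],[-0.0005,0,0.0009,0,0,0],[0,0,0,0,0,0]]]' >/dev/null; python3 wb.py; python3 -m jog '[[[-0.001,0,0.0017,0,0,0],[-0.0005,0,0.0009,0,0,0],[0,0,0,0,0,0]]]' >/dev/null; python3 wb.py; python3 -m jog '[[[-0.0005,0,0.0009,0,0,0],[-0.0005,0,0.0009,0,0,0],[0,0,0,0,0,0]]]' >/dev/null; python3 wb.py
```

```text
cap in seat mm [-2.6321 -0.1174 10.3191] rot [-0.0005 -0.0001 -0.0002] F [-2.6538  0.828  -2.9536] M [-0.0089 -0.0658  0.0241] 38.475
cap in seat mm [-2.6574 -0.1338  7.4241] rot [-0.0006 -0.0001 -0.    ] F [-1.0579 -0.0014 -2.5901] M [ 0.033  -0.0712 -0.0242] 38.85
cap in seat mm [-2.5902 -0.1528  5.7985] rot [-0.0009 -0.0001  0.0001] F [-1.8649 -1.4303  1.8873] M [-0.0944  0.2402  0.0268] 39.225
```

```bash
python3 -m jog '[[[-0.001,0,0.0017,0,0,0],[-0.001,0,0.0017,0,0,0],[0,0,0,0,0,0]]]' >/dev/null; python3 wb.py; python3 -m jog '[[[-0.001,0,0.0017,0,0,0],[-0.001,0,0.0017,0,0,0],[0,0,0,0,0,0]]]' >/dev/null; python3 wb.py
```

```text
cap in seat mm [-2.6583 -0.1394  2.4256] rot [-0.0012  0.0004  0.0005] F [ 0.1009 -0.6191  6.6179] M [-0.1996  0.793   0.04  ] 39.6
cap in seat mm [-2.686  -0.1153 -0.2693] rot [-0.0019  0.0013  0.0009] F [-0.3921 -1.9983 15.7171] M [-0.3772  1.526   0.1289] 39.975
```

```bash
python3 -m jog '[[[-0.001,0,0.0017,0,0,0],[-0.001,0,0.0017,0,0,0],[0,0,0,0,0,0]]]' >/dev/null; python3 wb.py; python3 -m jog '[[[-0.001,0,0.0017,0,0,0],[0,0,0,0,0,0]]]' >/dev/null; python3 wb.py
```

```text
cap in seat mm [-2.8435 -0.2028 -0.4109] rot [-0.0041  0.0039  0.0025] F [ 1.4478 -4.4044 43.9514] M [-0.7927  4.0491  0.3601] 40.35
cap in seat mm [-2.8998 -0.2812 -0.4645] rot [-0.0053  0.0051  0.0031] F [ 2.3715 -5.0169 58.9379] M [-0.9693  5.3728  0.4199] 40.6
```

```bash
python3 -m jog '[[[0.0015,0,-0.0026,0,0,0],[0.001,0,-0.0017,0,0,0],[0,0,0,0,0,0]]]' >/dev/null; python3 wb.py; python3 -m jog '[[[0,0,0,0,0,0],[0,0,0,0,0,0],[0,0,0,0,0,0],[0.002,0,-0.01,0,0,0],[0.005,0,-0.03,0,0,0],[0.005,0,-0.045,0,0,0],[0.02,0,-0.05,0,0,0],[0.04,0,-0.03,0,0,0],[0.04,0,-0.02,0,0,0],[0.04,0,0,0,0,0],[0,0,0,0,0,0]]]' 0.06
python3 - <<'E'
from h import *
d=shot("wrist","we"); s=shot("scene","se"); t=shot("top","te")
cv2.imwrite("pics/m7.png",np.hstack([cv2.resize(d["frame"],(400,300)),cv2.resize(s["frame"][215:365,190:390],(400,300),interpolation=cv2.INTER_CUBIC)])[:,:,::-1])
print(get_state()["contact_force"])
E
```

```text
cap in seat mm [-2.67   -0.1179 -0.3217] rot [-0.0023  0.0016  0.0012] F [ 0.503  -2.5804 21.7843] M [-0.5255  2.1506  0.1425] 40.975
clock: 42.35
tool_pos: [0.4452, 0.0509, 0.334]
eef_rot: [-0.141, 0.99, -0.002, 0.0]
contact_force: [0.5, -0.8, -0.2]
opening: 0.683
finger_force: 0.0
[-0.0803 -0.3154  0.5064]
```

View pics/m7.png

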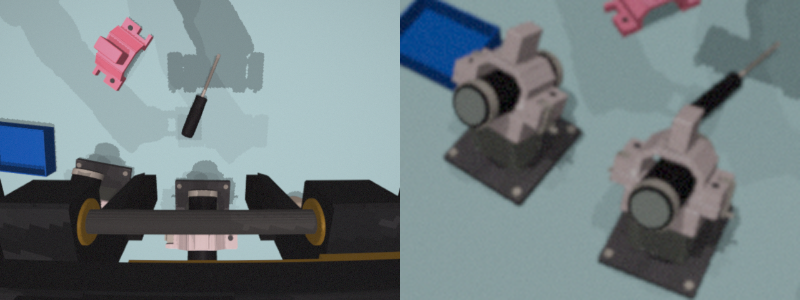

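The last pictures show both caps seated over their tubes, with their keys in the notches and no gap at the feet. Both presses ended on a hard stop and the arm is clear, so I'm handing in.

```bash
python3 -c "
from plant import *
print(finish_job())"
```

```text
the job is handed in; nothing more can be done
None
```

The job is handed in at about 42 s on the robot's clock: cap_a is on seat_a and cap_b on seat_b, each pressed past its pad to a hard stop (55–59 N) and released; the pictures show no gap at the feet, but I could not check flushness finer than about 1 mm.

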